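# Put the sauce pump back into service and restock the cruet caddy

## Robot

A 6-joint arm with a two-finger parallel gripper is mounted at the origin on a cart in front of the work surface, level with it; the furniture and walls round the work are solid. World frame = base frame: x ahead of the robot, y to its left, z up, the work surface at z = 0. Lengths are in m, angles in rad, forces in N, time in s.
With the tool pointing down it reaches from about 0.375 to 0.975 m from the base axis. Payload 3.8 kg.
Tool frame: the origin (TCP) lies at the very end of the fingers, on their centre line; the grasp point (between the pads) lies 19 mm behind it; z points along the fingers, y is the line along which they close (so a half turn about z gives the same grasp; the last joint's range is limited). The gripper opens to 88 mm and grips with 3 to 60 N. Pads are 18 mm wide; open, the fingers measure 123 mm over their backs; the gripper's body (75 mm by 187 mm) begins 45 mm behind the grasp point.
Start: joints at [-1.245, 0.264, 1.604, -0, 1.274, -0.037], TCP at [0.24, -0.631, 0.239] pointing down, gripper open.
Joint ranges: [-2.63, 2.63], [-0.94, 2.18], [0.31, 2.57], [-1.31, 4.45], [0, 2.66], [-2.55, 2.55]. Speed limits (rad/s): [2.57, 2.57, 3.14, 3.14, 3.14, 3.14].

## Interface

Orientations are given as [roll, pitch, yaw] about the fixed x, y, z axes, in that order (R = Rz(yaw) Ry(pitch) Rx(roll)).
In Python, from rig import bot, imaging, job gives the robot as it stands.
- The arm moves only by the tool servo_tool, never from a script. Its argument "targets" is a list of rows, each a list of 3 entries, a list of its own where there are three numbers: the turn, a rotation vector about the tool's x, y, z in rad, then the shift along the tool's x, y, z in m, then the closure, from -1 (fully open) to 1 (shut). In form: [[[rx, ry, rz], [dx, dy, dz], hand], ...]. A call has 1 to 5 rows; each row shifts and turns the commanded pose from where the row before left it, along the tool's axes as they then stand; what a row does not reach is not made up. A row lasts 1/8 s, in which the tool goes at most 62.5 mm and 10.7 degrees, less where a joint would pass 70% of its speed; a pose out of reach is approached as far as the arm can. A call with a gripper value outside its range is refused whole. The fingers move at their own pace and stop on an object; the grip force is fixed at half the most. Time passes only in rows, so rows that do not move let the fingers close. It gives the time, the measured TCP pose, the force, the opening and the grip force at its end, in the units of the state.
- bot.sense(): the state, without advancing time (a new reading comes with each control period).
- imaging.grab_frame(name): name is "scene" or "top" or "wrist"; returns the picture (400x640x3 uint8, blue, green, red); there is no depth.
- imaging.camera_info(name): a dict with "K" (3x3 intrinsics, pixels), "R" (3x3) and "t" (3): a world point X has camera coordinates R X + t; the wrist camera has in their place "tool_from_camera" (4x4, takes a point from camera to tool coordinates, whose origin is the TCP and whose axes are the flange's). Camera axes: x right, y down, z forward; pixel columns grow to the right and rows downward; lengths in m; the calibration is good to about 2 mm. A picture is of the moment at which its call begins: read the wrist's pose just before it. camera_info takes no time and is no camera call.
- job.job_done(): hands the job in; it is judged then, once.
The state is a dict: "time_s": time; "joint_pos": joint angles; "dq": joint speeds; "joint_torque": joint torques, N m; "tcp_pos": TCP position; "ee_rot": TCP orientation; "contact_force": force on the tool from outside, world axes, zero at the start; "torque": the same for the moment, N m; "finger_gap": finger opening in m; "grip_force": force on a finger pad.
Only numpy, scipy, OpenCV 4.12 (cv2) and the standard library are available. Lean on these libraries where they do the work, as an engineer would, in place of code of your own. Each camera call takes 0.05 s, during which the arm holds its last target. There are 200 camera calls.

## Task

The sauce pump dispenser has just been washed: snap down all four tabs round its lid, turn the stop collar so that its set screw faces the flat of the pump rod and only then bring its orange clamp lever down tight; when lid and collar are fast, give the plunger a full test press and let it come up. Then restock the wooden caddy: stand every spice jar and shaker waiting to the right of the caddy upright in a pocket of its own, and leave the yellow-lidded jar and the mugs alone.

Things in the scene. Friction and masses are not known exactly. Their poses are not given: they have to be found in the camera images.
- dispenser: sauce pump dispenser, fixed: blue stoneware crock 136 mm across, steel lid (rim top 113 mm up, middle 117, black gland nut to 124), upright pump rod in the middle, four black snap tabs round the lid's rim, thin steel spout (top 132 mm up) over its local -x side to 98 mm out. Origin: middle of its underside, on the rod's axis; z up; yaw varies. The rod's flat faces local +y
- plunger (a joint): how far the plunger is pressed down, 0 (up) to 0.014 m (stop collar down on the gland nut, end of stroke). Sprung: starts to move at 13 N, takes 18 N at the bottom, rises by itself when let go
- plunger_top (a point): centre of the top of the black plunger knob (40 mm in diameter, 19 mm tall), on the pump rod's axis, 183 mm above the worktop when up. A white line on the knob marks the side on which the rod (diameter 20 mm) has its flat
- collar (a joint): turn of the aluminium stop collar about the upright pump rod (rad), positive anticlockwise seen from above; 0 = its set screw faces the rod's flat squarely. Starts 0.6 to 1.25, range -1.6 to 1.6; stiff (0.18 N m), stays where it is left. Collar: diameter 40, height 18 mm (138 to 156 mm above the worktop), rides with the plunger
- collar_wing (a point): middle of the collar's black ribbed grip wing, on the side opposite the set screw, 48 mm from the rod's axis, 147 mm above the worktop. The wing is an upright radial plate, 10 mm thick, 18 mm tall, 18 to 64 mm from the axis; pinch it from above across its thickness and swing it round the axis. At joint 0 it points to the dispenser's local -y
- clamp (a joint): turn of the orange lever that drives the set screw in (rad): 0 loose, positive clockwise seen from outside along the screw (lever comes down); stays where it is left (friction 0.1 N m). With the screw facing the flat it stops at about 1.04, hard on the flat; facing the round of the rod it stops far earlier (0.2 to 0.4). Starts 0 to 0.1; level at 0.75
- clamp_pivot (a point): point on the lever's hinge axis at its steel hub, 45 mm from the rod's axis, 147 mm above the worktop, on the set screw's side of the collar. The hinge axis is level and points radially away from the rod
- clamp_tip (a point): centre of the 13 mm ball at the end of the orange lever (a 9 mm round bar), 48 mm from the pivot. At joint 0 the lever leans 0.75 rad above level, in the upright plane square to the screw; seen from outside it comes down to the right, to 0.3 rad below level when tight
- caddy: wooden cruet caddy, loose (0.8 kg), 66 x 238 mm and 62 mm high, open at the top, with four pockets in a row along its local y. Pocket centres at local y = -87, -29, +29 and +87 mm, x = 0; each pocket is 54 mm (x) by 52 mm (y) inside, its floor 6 mm above the worktop; the two end walls rise to 75 mm. Origin: centre of its underside; yaw varies
- blue_jar: Jar with a dark blue label, a closed round glass spice jar, 41 mm in diameter and 105 mm tall, its dark brown lid (40 mm in diameter) the top 21 mm; about 0.11 kg. Starts upright on the worktop to the right of the caddy. May be absent (None). Origin: centre of its underside; z points out of its lid
- green_jar: Jar with a black label and green herbs, a closed round glass spice jar, 41 mm in diameter and 105 mm tall, its dark brown lid (40 mm in diameter) the top 21 mm; about 0.11 kg. Starts upright on the worktop to the right of the caddy. May be absent (None). Origin: centre of its underside; z points out of its lid
- red_jar: Jar with a white and red label, a closed round glass spice jar, 41 mm in diameter and 105 mm tall, its dark brown lid (40 mm in diameter) the top 21 mm; about 0.11 kg. Starts upright on the worktop to the right of the caddy. May be absent (None). Origin: centre of its underside; z points out of its lid
- salt_shaker: clear glass salt shaker with a grey domed top, 90 mm tall, 44 mm in diameter up to 70 mm, the top 34 mm in diameter; 0.1 kg. Starts upright to the right of the caddy. May be absent (None). Origin: centre of its underside; z points out of its top
- mustard_jar: squat glass jar with a yellow lid, 65 mm in diameter, 95 mm tall; stays where it is (bystander). Origin: centre of its underside
- mug_1: white mug, 91 mm tall; stays where it is (bystander). Origin: centre of its underside
- mug_2: small green cup, 52 mm tall; stays where it is (bystander). Origin: centre of its underside
- tab1 (a joint): snap tab at 45 degrees of the dispenser's local frame (x to y), turn about its hinge on the lid's rim (67 mm from the rod's axis, 113 mm up): 0 = open, standing 34 degrees up and outwards; 0.75 = end stop, 9 degrees below level. A sprung catch is passed at 0.45: short of that it springs back open, beyond it stays down (about 0.6). Takes about 6 N
- tab1_press (a point): point to press on the upper face of tab1, 23 mm out from its hinge, in the middle of its width. The tab is 26 mm wide and 31 mm long; as it goes down this point sinks from 128 to 112 mm above the worktop and moves from 85 to 90 mm from the rod's axis
- tab2 (a joint): snap tab at 135 degrees of the dispenser's local frame (x to y), turn about its hinge on the lid's rim (67 mm from the rod's axis, 113 mm up): 0 = open, standing 34 degrees up and outwards; 0.75 = end stop, 9 degrees below level. A sprung catch is passed at 0.45: short of that it springs back open, beyond it stays down (about 0.6). Takes about 6 N
- tab2_press (a point): point to press on the upper face of tab2, 23 mm out from its hinge, in the middle of its width. The tab is 26 mm wide and 31 mm long; as it goes down this point sinks from 128 to 112 mm above the worktop and moves from 85 to 90 mm from the rod's axis
- tab3 (a joint): snap tab at -135 degrees of the dispenser's local frame (x to y), turn about its hinge on the lid's rim (67 mm from the rod's axis, 113 mm up): 0 = open, standing 34 degrees up and outwards; 0.75 = end stop, 9 degrees below level. A sprung catch is passed at 0.45: short of that it springs back open, beyond it stays down (about 0.6). Takes about 6 N
- tab3_press (a point): point to press on the upper face of tab3, 23 mm out from its hinge, in the middle of its width. The tab is 26 mm wide and 31 mm long; as it goes down this point sinks from 128 to 112 mm above the worktop and moves from 85 to 90 mm from the rod's axis
- tab4 (a joint): snap tab at -45 degrees of the dispenser's local frame (x to y), turn about its hinge on the lid's rim (67 mm from the rod's axis, 113 mm up): 0 = open, standing 34 degrees up and outwards; 0.75 = end stop, 9 degrees below level. A sprung catch is passed at 0.45: short of that it springs back open, beyond it stays down (about 0.6). Takes about 6 N
- tab4_press (a point): point to press on the upper face of tab4, 23 mm out from its hinge, in the middle of its width. The tab is 26 mm wide and 31 mm long; as it goes down this point sinks from 128 to 112 mm above the worktop and moves from 85 to 90 mm from the rod's axis
There are look-alikes about, which are no part of the job. Leave any purple look-alike of the blue_jar alone.

How it is judged:
On the way, in this order (a step that is already met when the one before it is completed fails the run):
1. the collar's set screw faces the flat, the clamp lever still loose (value of joint collar between -0.15 and 0.15 rad and value of joint clamp below 0.5 rad), for 0.2 s.
2. all four tabs snapped down and the clamp lever tight with the screw on the flat (value of joint each of tab1, tab2, tab3, tab4 above 0.5 rad and value of joint collar between -0.15 and 0.15 rad and value of joint clamp above 0.92 rad), for 0.2 s.
3. plunger pressed fully down (all of step 2 and value of joint plunger above 0.011 m), for 0.1 s.
At the end, for the whole second after the job is handed in: All tabs past their catches (0.5 rad), collar within 0.15 rad of facing the flat, clamp lever over 0.92 rad, plunger up again (2 mm), every jar and the shaker present standing upright (0.15 rad) on the floor of a caddy pocket, at rest (all of step 2 and value of joint plunger below 0.002 m and x of blue_jar in the frame of caddy between -0.02 and 0.02 m and y of blue_jar in the frame of caddy between -0.11 and 0.11 m and z of each of blue_jar, green_jar, red_jar, salt_shaker in the frame of caddy below 0.012 m and angle between each of blue_jar, green_jar, red_jar, salt_shaker's own z axis and vertical below 0.15 rad and linear speed of each of blue_jar, green_jar, red_jar, salt_shaker below 0.02 m/s and x of green_jar in the frame of caddy between -0.02 and 0.02 m and y of green_jar in the frame of caddy between -0.11 and 0.11 m and x of red_jar in the frame of caddy between -0.02 and 0.02 m and y of red_jar in the frame of caddy between -0.11 and 0.11 m and x of salt_shaker in the frame of caddy between -0.02 and 0.02 m and y of salt_shaker in the frame of caddy between -0.11 and 0.11 m); the robot touches nothing.
It fails at once if the yellow-lidded jar or a mug is pushed away (distance of any of mustard_jar, mug_1, mug_2 from where it was at the start of the episode above 0.03 m).
Of blue_jar, green_jar, red_jar, salt_shaker only 2 to 4 are there at a start; the rules pass over those that are not, and their reading is None.
At some moment in a run one of caddy may be knocked a few centimetres aside while the robot is not near it.
Once in a run the grip may slacken for a moment while it holds something.
It also fails if it takes over 210 s, if anything falls off the work surface, if the arm or the gripper's body presses on something with over 40 N, if the wrist force passes 120 N, or if a joint passes its speed limit or range.

## Working session

There is one attempt and no reset: what is moved stays moved. The work goes in short steps, Python scripts to look and compute and a tool call to move; the robot and the scene stay as the last step left them, time stands still between calls to the robot, and variables do not carry over. Pictures are saved under pics/ and viewed, at most 14 in all, crops included, and the job is handed in when it is done.

Besides the shell and the picture viewer there is one more tool, called after ">>>" as a command line: name --argument value ..., lists and objects as JSON in quotes. servo_tool: Moves the arm, as the interface text tells. Its arguments: {"type":"object","properties":{"targets":{"type":"array"}},"required":["targets"]}

```bash
ls; mkdir -p pics
python3 - <<'E'
from rig import bot, imaging, job
import cv2,json
for n in("scene","top"):
    cv2.imwrite(f"pics/{n}0.png",imaging.grab_frame(n)); i=imaging.camera_info(n); print(n,i)
print(imaging.camera_info("wrist")); print(bot.sense())
E
```

```text
pics
scene {'K': array([[396.38236317,   0.        , 319.48628075],
       [  0.        , 396.38236317, 199.79175209],
       [  0.        ,   0.        ,   1.        ]]), 'R': array([[ 0.42915837, -0.90315438, -0.01162993],
       [-0.58944007, -0.27028582, -0.7612529 ],
       [ 0.68438549,  0.3335532 , -0.6483508 ]]), 't': array([-0.35473442,  0.38561861,  1.18598222])}
top {'K': array([[394.73046202,   0.        , 320.97090258],
       [  0.        , 394.73046202, 195.62239091],
       [  0.        ,   0.        ,   1.        ]]), 'R': array([[-0.02952091, -0.99950733,  0.0106593 ],
       [-0.99587235,  0.02849452, -0.08617612],
       [ 0.08582993, -0.0131593 , -0.99622289]]), 't': array([-0.12085888,  0.56316337,  1.15832616])}
{'K': array([[301.27413307,   0.        , 321.815258  ],
       [  0.        , 301.27413307, 200.15811252],
       [  0.        ,   0.        ,   1.        ]]), 'tool_from_camera': array([[-6.41545166e-05, -9.54876517e-01, -2.97003086e-01,
         7.61565980e-02],
       [ 9.99999993e-01, -3.17665017e-05, -1.13875684e-04,
        -6.84469513e-04],
    
[... 154 characters left out ...]
00000e+00]])}
{'time_s': 0.1, 'joint_pos': array([-1.24490513e+00,  2.64670784e-01,  1.60521851e+00,  2.04743171e-05,
        1.27368126e+00, -3.69148780e-02]), 'dq': array([-0.00078734, -0.00155453, -0.00387954,  0.00200771, -0.00062488,
       -0.00188721]), 'joint_torque': array([ 5.63308258e-04, -5.03615284e+01, -3.58072078e+01,  7.31939008e-02,
        2.33237736e-02, -4.11504038e-05]), 'tcp_pos': array([ 0.23935093, -0.63046759,  0.23752745]), 'ee_rot': array([-3.13961682e+00, -9.25494944e-05,  3.62799968e-01]), 'contact_force': array([ 0.22459993, -0.22779782, -0.2882384 ]), 'torque': array([-0.0050873 ,  0.00993178, -0.02399325]), 'grip_force': 0.0, 'finger_gap': 0.08852977283278682}
```

View pics/scene0.png

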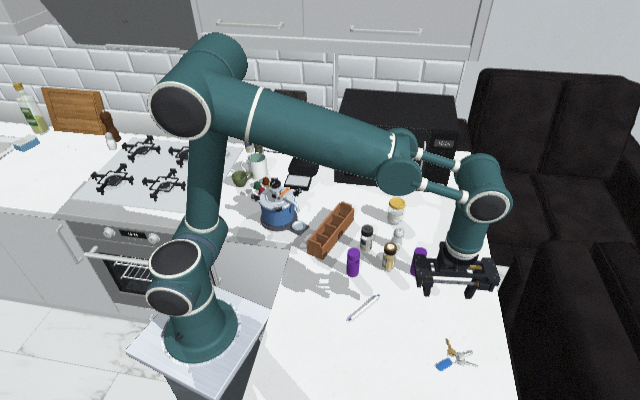

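View pics/top0.png

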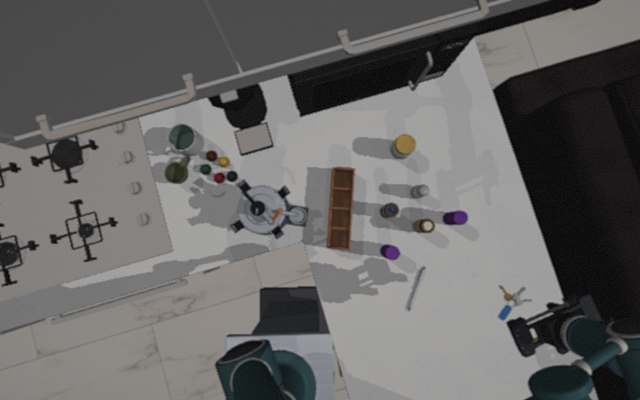

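The top view shows the dispenser at about (262,208) and the caddy at (340,208). Jar candidates are dark-lidded ones at (390,210) and (425,226), a grey shaker at (420,190), purple look-alikes at (390,252) and (455,217), and the yellow-lidded jar at (403,145). I'll check these in an enlarged crop.

Run:
```python
import cv2,numpy as np
s=cv2.imread("pics/scene0.png");t=cv2.imread("pics/top0.png")
def c(i,x0,y0,x1,y1,k): return cv2.resize(i[y0:y1,x0:x1],None,fx=k,fy=k,interpolation=cv2.INTER_CUBIC)
a=np.hstack([c(t,220,160,320,260,4),c(t,370,160,470,260,4)])
b=np.hstack([c(s,240,165,315,240,400/75),c(s,340,190,440,290,4)])
cv2.imwrite("pics/crop0.png",cv2.resize(np.vstack([a,b[:400,:800]]),(600,600)) if 0 else cv2.resize(np.vstack([a,b]),(600,600)))
```

```text
(no output)
```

View pics/crop0.png

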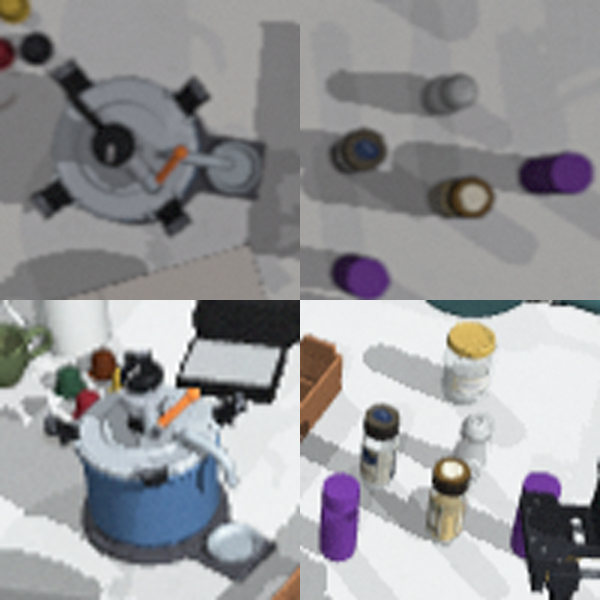

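The dark-blue-topped jar at (390,210) is blue_jar. The jar with the pale lid disc at (426,226) is probably red_jar; I'll confirm it up close. The salt shaker is at (420,190), and the two purple ones stay put. On the dispenser the spout points to image right, the wing up-left and the orange lever down-right.

```bash
cat > h.py <<'E'
import numpy as np, cv2
from rig import bot, imaging
from scipy.spatial.transform import Rotation as Ro
def ray(name,uv,pose=None):
    i=imaging.camera_info(name); d=np.linalg.inv(i["K"])@[uv[0],uv[1],1.]
    if name=="wrist":
        p,r=pose; R=Ro.from_euler("xyz",r).as_matrix(); T=i["tool_from_camera"]
        return p+R@T[:3,3], R@T[:3,:3]@d
    return -i["R"].T@i["t"], i["R"].T@d
def onz(name,uv,z,pose=None):
    o,d=ray(name,uv,pose); return o+d*(z-o[2])/d[2]
def proj(X,pose):
    i=imaging.camera_info("wrist");p,r=pose;R=Ro.from_euler("xyz",r).as_matrix();T=i["tool_from_camera"]
    c=T[:3,:3].T@(R.T@(np.asarray(X)-p)-T[:3,3]); u=i["K"]@c; return u[:2]/u[2]
def shot(fn):
    s=bot.sense(); im=imaging.grab_frame("wrist"); cv2.imwrite(fn,im); return im,(s["tcp_pos"],s["ee_rot"])
E
python3 - <<'E'
from h import *
g=lambda u,v,z:np.round(onz("top",(u,v),z)[:3],4)
tabs=[g(220+a/3,160+b/3,.125) for a,b in((70,75),(190,95),(55,198),(173,218))]
print(tabs,np.mean(tabs,0))
print("knob",g(220+113/3,160+144/3,.183)); print("spout end",g(220+232/3,160+162/3,.13))
print("jars",g(390,210,.105),g(426.5,226,.105),g(421,190,.09),"yellow",g(403,145,.095),"purp",g(390,252,.1),g(456,217,.1))
print("caddy",[g(u,v,.07) for u,v in((332,168),(353,169),(349,249),(328,247))])
print("green cup",g(177,170,.05),"mug",g(183,137,.09))
E
```

```text
[array([0.5861, 0.0762, 0.125 ]), array([ 0.5646, -0.033 ,  0.125 ]), array([0.4743, 0.0912, 0.125 ]), array([ 0.4531, -0.0152,  0.125 ])] [0.519525 0.0298   0.125   ]
knob [0.5184 0.0294 0.183 ]
spout end [ 0.5021 -0.0701  0.13  ]
jars [ 0.5068 -0.3275  0.105 ] [ 0.4593 -0.4273  0.105 ] [ 0.5617 -0.4211  0.09  ] yellow [ 0.6918 -0.3749  0.095 ] purp [ 0.3903 -0.3232  0.1   ] [ 0.482  -0.5129  0.1   ]
caddy [array([ 0.635 , -0.1709,  0.07  ]), array([ 0.6304, -0.2318,  0.07  ]), array([ 0.4005, -0.212 ,  0.07  ]), array([ 0.408 , -0.1523,  0.07  ])]
green cup [0.6449 0.2839 0.05  ] mug [0.7332 0.2529 0.09  ]
```

>>> servo_tool --targets '[[[0,0,0],[0.033,-0.0345,-0.012],-1],[[0,0,0],[0.033,-0.0345,-0.012],-1],[[0,0,0],[0.033,-0.0345,-0.012],-1],[[0,0,0],[0.033,-0.0345,-0.012],-1],[[0,0,0],[0.033,-0.0345,-0.012],-1]]'

```text
time_s: 0.72
tcp_pos: [0.3328, -0.4095, 0.2986]
ee_rot: [-3.141, 0.0, 0.363]
contact_force: [0.4, 0.1, -0.5]
finger_gap: 0.0881
grip_force: 0.0
```

>>> servo_tool --targets '[[[0,0,0],[0.033,-0.0345,-0.006],-1],[[0,0,0],[0.033,-0.0345,-0.006],-1],[[0,0,0],[0.033,-0.0345,-0.006],-1],[[0,0,0],[0.033,-0.0345,-0.006],-1],[[0,0,0],[0.033,-0.0345,-0.006],-1]]'

```text
time_s: 1.35
tcp_pos: [0.4257, -0.1898, 0.3285]
ee_rot: [-3.141, 0.0, 0.363]
contact_force: [0.3, -0.0, -0.4]
finger_gap: 0.0882
grip_force: 0.0
```

>>> servo_tool --targets '[[[0,0,0],[0.033,-0.0345,0],-1],[[0,0,0],[0.033,-0.0345,0],-1],[[0,0,0],[0.033,-0.0345,0],-1],[[0,0,0],[0.033,-0.0345,0],0.3],[[0,0,0],[0.033,-0.0345,0],0.3]]'

```text
time_s: 1.98
tcp_pos: [0.5188, 0.03, 0.3283]
ee_rot: [-3.142, 0.001, 0.363]
contact_force: [0.5, -0.6, 0.4]
finger_gap: 0.0703
grip_force: 0.0
```

Motion is exact. I'll take a close look with the wrist camera.

Run:
```python
from h import *
im,p=shot("pics/w1.png"); print(p, [proj(X,p).round() for X in((.5188,.03,.183),(.519,.03,.113))])
```

```text
(array([0.518781  , 0.02998275, 0.32827949]), array([-3.14154598e+00,  5.13178216e-04,  3.63009793e-01])) [array([323., 186.]), array([322., 172.])]
```

View pics/w1.png

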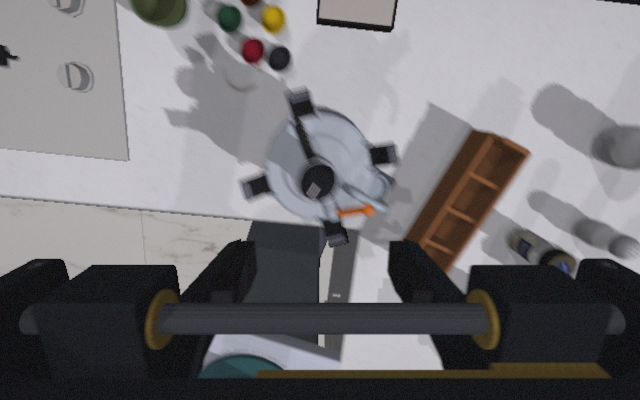

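The knob is at (318,181), the tabs at (300,103), (383,155), (257,187) and (336,232), the wing points towards (300,125), and the lever's ball is at (372,210). Next I'll zoom in and measure by masks.

Run:
```python
from h import *
im=cv2.imread("pics/w1.png"); pose=(np.array([0.518781,0.02998275,0.32827949]),np.array([-3.14154598,0.000513178,0.363009793]))
g=im.max(2); m=((g<60)*255).astype(np.uint8); m[245:]=0
n,l,st,c=cv2.connectedComponentsWithStats(m)
for i in range(1,n):
    if st[i,4]>60 and 230<c[i][0]<410 and c[i][1]>80: print(st[i],c[i].round(1),onz("wrist",c[i],.123,pose).round(4))
h=cv2.cvtColor(im,cv2.COLOR_BGR2HSV); o=cv2.inRange(h,(5,170,120),(18,255,255)); ys,xs=np.nonzero(o[:245]); k=(xs>320)&(xs<400);xs=xs[k];ys=ys[k]
print("orange",xs.min(),xs.max(),ys[xs==xs.max()],ys[xs==xs.min()])
cv2.imwrite("pics/w1c.png",cv2.resize(im[85:250,235:400],(660,600),interpolation=cv2.INTER_CUBIC)[:600])
```

```text
[291  99  24  60 536] [302.7 123.6] [0.5647 0.0713 0.123 ]
[370 147  20  18 275] [379.4 155.2] [ 0.5628 -0.0242  0.123 ]
[301 165  33  34 724] [318.2 179.3] [0.5106 0.0322 0.123 ]
[248 176  22  19 248] [258.8 185.3] [0.4783 0.0962 0.123 ]
[ 228  221   91   24 1501] [279.9 234.7] [0.4262 0.0522 0.123 ]
[323 221  26  24 297] [334.6 229.7] [ 0.4571 -0.0098  0.123 ]
[390 239  29   6 123] [403.7 242.2] [ 0.4723 -0.0985  0.123 ]
orange 339 371 [207] [213 214 216]
```

View pics/w1c.png

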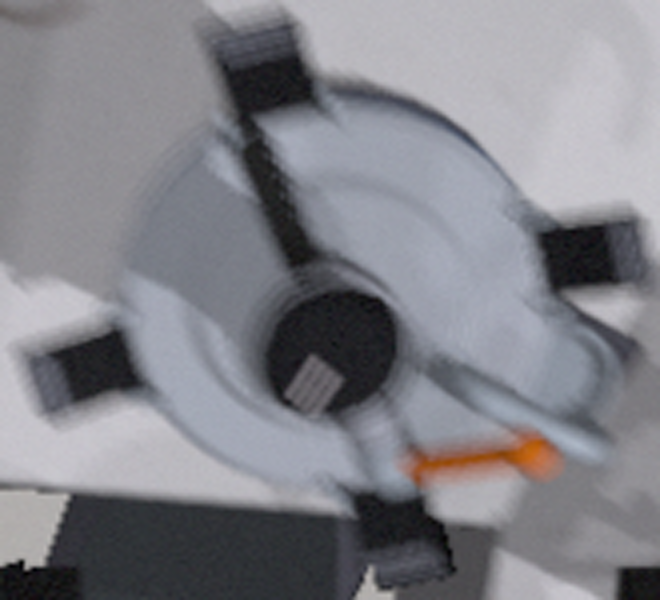

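Run:
```python
from h import *
pose=(np.array([0.518781,0.02998275,0.32827949]),np.array([-3.14154598,0.000513178,0.363009793]))
f=lambda x,y,z:onz("wrist",(235+x/4,85+y/(600/165)),z,pose)[:2]
C=np.array([.5205,.0355]); ang=lambda v:np.degrees(np.arctan2(v[1],v[0]))
print("knob",f(332,352,.183)); 
for q in((300,260),(275,195),(258,150)): v=f(*q,.156)-C; print("wing",ang(v),np.hypot(*v))
print("line",ang(f(303,400,.183)-f(332,352,.183)))
for q,z in(((410,465),.147),((545,455),.18)): print("lever",f(*q,z), f(*q,z)-C)
```

```text
knob [0.52167097 0.03589894]
wing 42.22672935950192 0.023686696439374703
wing 40.960478272557545 0.04328507081303608
wing 40.528129171651706 0.05643719463778537
line 172.51110367865635
lever [ 0.48680172 -0.00067162] [-0.03369828 -0.03617162]
lever [ 0.51236165 -0.02617315] [-0.00813835 -0.06167315]
```

>>> servo_tool --targets '[[[0,0,0],[0.024,-0.0103,0.02],0.3],[[0,0,0],[0.0232,-0.0102,0.02],0.3],[[0,0,-0.176],[0,0,0.03],0.3],[[0,0,-0.176],[0,0,0.03],0.3],[[0,0,0],[0,0,0.03],0.3]]'

```text
time_s: 2.65
tcp_pos: [0.5551, 0.0643, 0.1973]
ee_rot: [-3.141, 0.001, 0.716]
contact_force: [0.3, 0.3, 0.6]
finger_gap: 0.0312
grip_force: 0.0
```

Run:
```python
from h import *
im,p=shot("pics/w2.png"); print(p,bot.sense()["joint_pos"])
C=(.521,.0357)
for r in(.02,.046,.064): print(proj((C[0]+r*np.cos(.715),C[1]+r*np.sin(.715),.156),p).round())
```

```text
(array([0.55507532, 0.06425956, 0.19725511]), array([-3.14107255e+00,  7.29873278e-04,  7.16476176e-01])) [ 7.05332528e-02  7.92690412e-02  1.90627046e+00 -8.66863490e-05
  1.16448296e+00  9.26222136e-01]
[322. 260.]
[322. 224.]
[322. 199.]
```

View pics/w2.png

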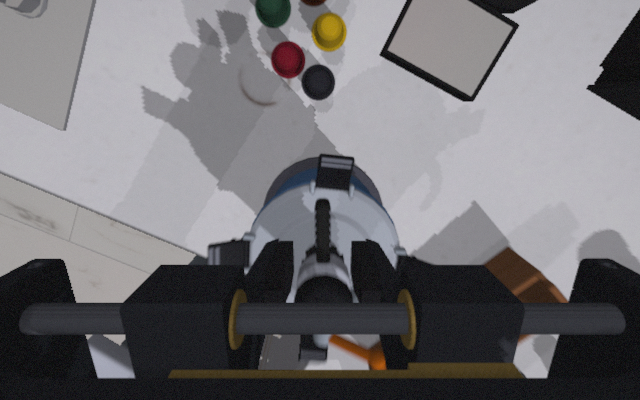

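The wing is vertical at column 322 between the fingers, exactly where predicted. I'll descend and pinch it.

>>> servo_tool --targets '[[[0,0,0],[0,0,0.032],0.3],[[0,0,0],[0,0,0.031],0.3],[[0,0,0],[0,0,0],1],[[0,0,0],[0,0,0],1],[[0,0,0],[0,0,0],1]]'

```text
time_s: 3.32
tcp_pos: [0.5563, 0.0644, 0.1373]
ee_rot: [3.141, -0.001, 0.715]
contact_force: [-0.1, 0.8, -0.2]
finger_gap: 0.0096
grip_force: 30.0
```

>>> servo_tool --targets '[[[0,0,0.0888],[-0.0002,0.004,0],1],[[0,0,0.0888],[-0.0002,0.004,0],1],[[0,0,0.0888],[-0.0002,0.004,0],1],[[0,0,0.0888],[-0.0002,0.004,0],1],[[0,0,0.0888],[-0.0002,0.004,0],1]]'

```text
time_s: 3.95
tcp_pos: [0.5665, 0.0459, 0.1373]
ee_rot: [3.139, -0.003, 0.269]
contact_force: [2.5, -2.7, -2.6]
finger_gap: 0.0098
grip_force: 30.2
```

>>> servo_tool --targets '[[[0,0,0.0888],[-0.0002,0.004,0],1],[[0,0,0.0888],[-0.0002,0.004,0],1],[[0,0,0.0888],[-0.0002,0.004,0],1],[[0,0,0.0888],[-0.0002,0.004,0],1],[[0,0,0.0888],[-0.0002,0.004,0],1]]'

```text
time_s: 4.58
tcp_pos: [0.5682, 0.0249, 0.1375]
ee_rot: [3.139, -0.006, -0.174]
contact_force: [5.0, -6.7, -3.7]
finger_gap: 0.0099
grip_force: 30.5
```

>>> servo_tool --targets '[[[0,0,0],[0,0,0],0.3],[[0,0,0],[0,0,0],0.3],[[0,0,0],[0,0,-0.05],0.3],[[0,0,0],[-0.02,0,-0.06],0.3],[[0,0,0],[-0.027,0,-0.06],0.3]]'

```text
time_s: 5.2
tcp_pos: [0.5202, 0.0351, 0.3039]
ee_rot: [-3.141, 0.0, -0.172]
contact_force: [0.5, -0.2, 0.3]
finger_gap: 0.0309
grip_force: 0.0
```

>>> servo_tool --targets '[[[0,0,0],[-0.03,0,-0.01],1],[[0,0,0],[0,0,0],1],[[0,0,0],[0,0,0],1]]'

```text
time_s: 5.58
tcp_pos: [0.4913, 0.0401, 0.3114]
ee_rot: [3.141, 0.001, -0.173]
contact_force: [-0.8, -0.1, -0.2]
finger_gap: 0.0027
grip_force: 0.0
```

Run:
```python
from h import *
im,p=shot("pics/w3.png"); print(p)
C=(.521,.0357)
q=proj((*C,.15),p); print(q,proj((*C,.183),p)); x,y=int(q[0])-100,max(0,int(q[1])-95)
print(x,y); cv2.imwrite("pics/w3c.png",cv2.resize(im[y:y+150,x:x+200],(800,600),interpolation=cv2.INTER_CUBIC))
```

```text
(array([0.49129299, 0.04007521, 0.31136189]), array([ 3.14148461e+00,  5.87743752e-04, -1.72527192e-01]))
[321.26653011 153.61756938] [321.1889363 159.0546933]
221 58
```

View pics/w3c.png

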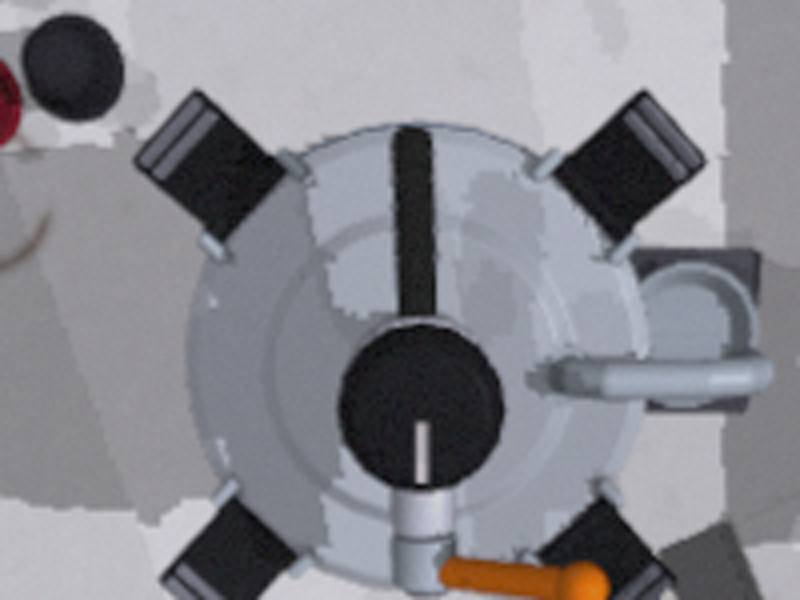

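The collar now faces the white line to about 1°. The dispenser centre is 4 mm off my estimate. I'll move over the lever and re-measure once settled.

>>> servo_tool --targets '[[[0,0,0],[-0.0155,0.0465,0],1],[[0,0,0],[0,0,0.03],1],[[0,0,0],[0,0,0.03],1],[[0,0,0],[0,0,0],1],[[0,0,0],[0,0,0],1]]'

```text
time_s: 6.25
tcp_pos: [0.4686, -0.0033, 0.2521]
ee_rot: [3.142, 0.001, -0.173]
contact_force: [-0.5, 0.1, -0.4]
finger_gap: 0.0004
grip_force: 0.0
```

Run:
```python
from h import *
# remeasure w3 & w4 knob
im,p=shot("pics/w4.png"); print(p)
q3=(np.array([0.49129299,0.04007521,0.31136189]),np.array([3.14148461,0.00058774,-0.172527192]))
for f,q in(("pics/w3.png",q3),("pics/w4.png",p)):
    g=cv2.imread(f); b=proj((.5203,.0335,.183),q); m=((g.max(2)<50)*255).astype(np.uint8)
    m=cv2.morphologyEx(m,cv2.MORPH_OPEN,cv2.getStructuringElement(cv2.MORPH_ELLIPSE,(19,19)))
    n,l,st,c=cv2.connectedComponentsWithStats(m)
    for i in range(1,n):
        if np.hypot(*(c[i]-b))<25: print(b,st[i],c[i],onz("wrist",c[i],.183,q))
    h=cv2.cvtColor(g,cv2.COLOR_BGR2HSV); o=cv2.inRange(h,(5,170,120),(18,255,255)); ys,xs=np.nonzero(o[:300])
    k=(xs>240)&(xs<420); xs,ys=xs[k],ys[k]; print("orange",xs.min(),xs.max(),ys.min(),ys.max(),onz("wrist",((xs.min()+xs.max())/2,(ys.min()+ys.max())/2),.163,q))
cv2.imwrite("pics/w4c.png",im)
```

```text
(array([ 0.46863236, -0.00325966,  0.25208292]), array([ 3.14150427e+00,  7.02294841e-04, -1.73151727e-01]))
[323.6960314  159.39204706] [306 139  41  31 951] [325.86435331 154.78864353] [0.52410247 0.03084633 0.183     ]
orange 331 372 198 211 [0.46626196 0.01378909 0.163     ]
[258.53042334 152.63308379] [ 238  127   50   49 1779] [262.54075323 150.18156268] [0.52149914 0.0302972  0.183     ]
orange 278 326 201 218 [0.46649317 0.01386203 0.163     ]
```

View pics/w4c.png

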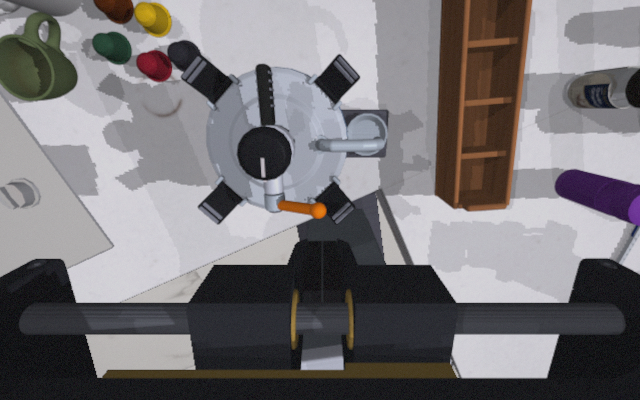

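The lever runs from (278,205) to its ball at (318,211), pointing right and slightly down, and the fingertips are just outside it. I'll shift a little and press down.

>>> servo_tool --targets '[[[0,0,0],[-0.004,0.003,0.025],1],[[0,0,0],[0,0,0.03],1],[[0,0,0],[0,0,0.012],1],[[0,0,0],[0,0,0.01],1],[[0,0,0],[0,0,0.01],1]]'

```text
time_s: 6.92
tcp_pos: [0.4658, -0.0066, 0.1674]
ee_rot: [3.14, -0.005, -0.173]
contact_force: [-0.5, -3.4, 5.2]
finger_gap: 0.0004
grip_force: 2.2
```

>>> servo_tool --targets '[[[0,0,0],[0,0,0.008],1],[[0,0,0],[0,0,0.008],1],[[0,0,0],[0,0,0.006],1],[[0,0,0],[0,0,0],1]]'

```text
time_s: 7.42
tcp_pos: [0.4636, -0.0051, 0.1426]
ee_rot: [-3.141, 0.0, -0.173]
contact_force: [-0.0, -0.1, 1.2]
finger_gap: 0.0007
grip_force: 0.5
```

>>> servo_tool --targets '[[[0,0,0],[0,0,0.004],1],[[0,0,0],[0,0,0.004],1],[[0,0,0],[0,0,0],1]]'

```text
time_s: 7.8
tcp_pos: [0.4641, -0.0047, 0.136]
ee_rot: [-3.14, -0.0, -0.173]
contact_force: [-1.4, 2.8, 10.2]
finger_gap: 0.0002
grip_force: 4.5
```

>>> servo_tool --targets '[[[0,0,0],[0,0,0.003],1],[[0,0,0],[0,0,0.003],1],[[0,0,0],[0,0,0],1]]'

```text
time_s: 8.18
tcp_pos: [0.4642, -0.0047, 0.1304]
ee_rot: [-3.14, -0.001, -0.173]
contact_force: [-2.6, 3.4, 13.0]
finger_gap: 0.0003
grip_force: 5.3
```

>>> servo_tool --targets '[[[0,0,0],[0,0,-0.04],1],[[0,0,0],[0,0,-0.05],1],[[0,0,0],[0,0,-0.05],1],[[0,0,0],[0,-0.03,0],1],[[0,0,0],[0,0,0],1]]'

```text
time_s: 8.8
tcp_pos: [0.4686, 0.0251, 0.2689]
ee_rot: [-3.141, 0.0, -0.171]
contact_force: [1.0, 0.7, -0.2]
finger_gap: 0.0001
grip_force: 0.0
```

Run:
```python
from h import *
im,p=shot("pics/w5.png"); print(p)
q=proj((.5205,.031,.15),p); x,y=int(q[0])-90,max(0,int(q[1])-60)
print(x,y);cv2.imwrite("pics/w5c.png",cv2.resize(im[y:y+150,x:x+200],(800,600),interpolation=cv2.INTER_CUBIC))
```

```text
(array([0.46857769, 0.02513767, 0.26893597]), array([-3.14121188e+00,  4.51409347e-04, -1.71125935e-01]))
215 77
```

View pics/w5c.png

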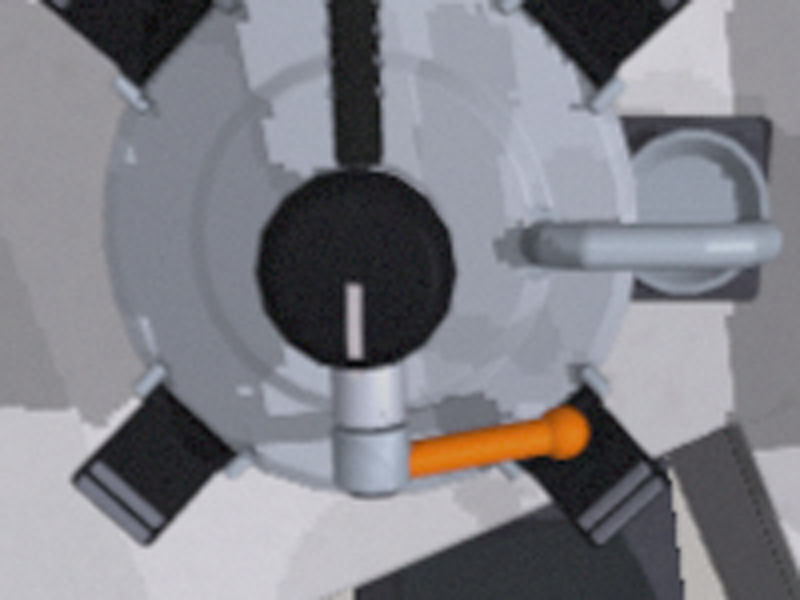

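Run:
```python
from h import *
p=(np.array([0.46857769,0.02513767,0.26893597]),np.array([-3.14121188,4.51e-4,-0.171125935]))
f=lambda x,y:(215+x/4,77+y/4)
C=onz("wrist",f(356,267),.183,p)[:2]; print("C",C)
for yaw in(79.5,80.5):
    y=np.radians(yaw); lx=np.array([np.cos(y),np.sin(y)]); ly=np.array([-np.sin(y),np.cos(y)])
    for q in((568,433),(370,455)):
      for d in(.045,):
        o,v=ray("wrist",f(*q),p); s=(d-(o[:2]-C)@ly)/(v[:2]@ly); X=o+s*v; print(yaw,q,d,"lx",(X[:2]-C)@lx,"z",X[2])
    for n,q,z in(("wing",(356,30),.156),("wing",(357,130),.156),("hubend",(370,487),.147),("spout",(760,240),.13),("spout",(545,240),.13)):
        w=onz("wrist",f(*q),z,p)[:2]-C; print(n,np.degrees(np.arctan2(w[1],w[0])),np.hypot(*w))
```

```text
C [0.51904581 0.03038498]
79.5 (568, 433) 0.045 lx -0.04795970336623457 z 0.13229098329378775
79.5 (370, 455) 0.045 lx -0.0012296913525544303 z 0.15417376702994123
wing -8.791841805689314 0.0438163152096497
wing -7.69233491048458 0.024643519915462816
hubend 170.41951857729623 0.05469857766962506
spout -99.82981380807736 0.09056083808502327
spout -99.86179861050985 0.04075523331499296
80.5 (568, 433) 0.045 lx -0.04678806825335674 z 0.13549793477695582
80.5 (370, 455) 0.045 lx -0.0004468660266797109 z 0.15422640177341995
wing -8.791841805689314 0.0438163152096497
wing -7.69233491048458 0.024643519915462816
hubend 170.41951857729623 0.05469857766962506
spout -99.82981380807736 0.09056083808502327
spout -99.86179861050985 0.04075523331499296
```

The lever ball measures about 0.133 m high, 0.3 rad below level, so the clamp is tight, and the wing is within 1° of the flat. Next are the tabs, starting with tab2.

>>> servo_tool --targets '[[[0,0,0],[-0.0133,0.0484,0],1],[[0,0,-0.17],[0,0,0],1],[[0,0,-0.17],[0,0,0.02],1],[[0,0,-0.17],[0,0,0.02],1],[[0,0,-0.17],[0,0,0.02],1]]'

```text
time_s: 9.48
tcp_pos: [0.4459, -0.022, 0.2068]
ee_rot: [-3.14, 0.003, 0.512]
contact_force: [0.9, 0.4, -0.1]
finger_gap: 0.0004
grip_force: 0.0
```

>>> servo_tool --targets '[[[0,0,-0.105],[0,0,0.02],1],[[0,0,0],[0,0,0.04],1],[[0,0,0],[0,0,0.015],1],[[0,0,0],[0,0,0.013],1],[[0,0,0],[0,0,0.01],1]]'

```text
time_s: 10.1
tcp_pos: [0.448, -0.023, 0.1163]
ee_rot: [3.14, 0.003, 0.613]
contact_force: [-29.6, -9.9, 77.0]
finger_gap: 0.0005
grip_force: 38.3
```

>>> servo_tool --targets '[[[0,0,0],[0,0,-0.015],1],[[0,0,0],[0,0,-0.04],1],[[0,0,0],[0,0,-0.06],1],[[0,0,0],[0,0,-0.04],1],[[0,0,0],[0,0,0],1]]'

```text
time_s: 10.72
tcp_pos: [0.4502, -0.0217, 0.2708]
ee_rot: [3.136, -0.007, 0.612]
contact_force: [0.1, -0.3, 0.2]
finger_gap: 0.0003
grip_force: 0.0
```

Run:
```python
from h import *
im,p=shot("pics/w6.png"); print(p)
q=proj((.480,.00,.13),p); x,y=int(q[0])-120,max(0,int(q[1])-100)
print(x,y);cv2.imwrite("pics/w6c.png",cv2.resize(im[y:y+180,x:x+240],(800,600),interpolation=cv2.INTER_CUBIC))
```

```text
(array([ 0.45024397, -0.02169277,  0.27080432]), array([ 3.13552987, -0.00708292,  0.61174766]))
201 51
```

View pics/w6c.png

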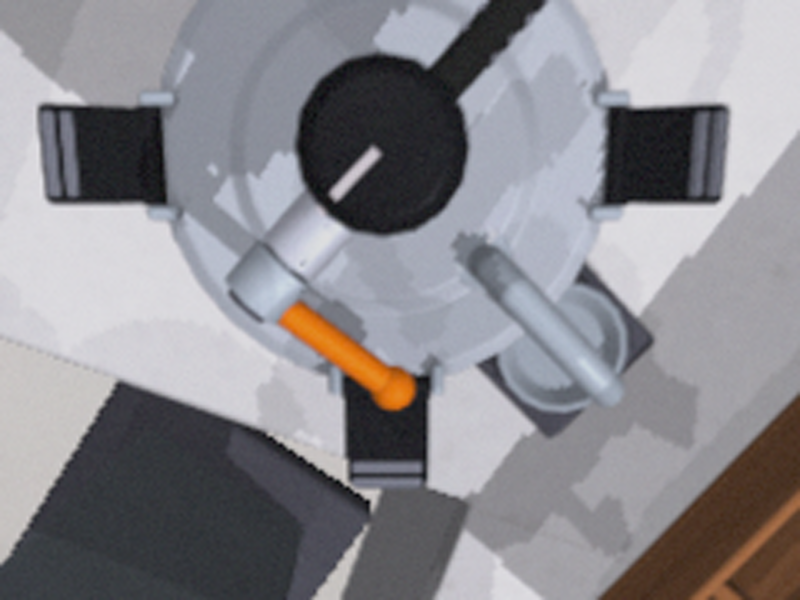

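Run:
```python
from h import *
p=(np.array([0.45024397,-0.02169277,0.27080432]),np.array([3.13552987,-0.00708292,0.61174766]))
f=lambda x,y:np.array((201+x*.3,51+y*.3))
C=onz("wrist",f(383,145),.183,p)[:2]; print(C)
for n,a,obs in(("tab2",215.2,(388,487)),("tab1",125.2,(40,155)),("tab3",-54.8,(727,152))):
    for th in(0,.6,.75):
        e=np.radians(34)-th; r=.067+.031*np.cos(e); z=.113+.031*np.sin(e); a_=np.radians(a)
        print(n,th,proj((C[0]+r*np.cos(a_),C[1]+r*np.sin(a_),z),p).round(1),f(*obs))
```

```text
[0.51741191 0.03113957]
tab2 0 [317.4 196.2] [317.4 197.1]
tab2 0.6 [317.5 196.4] [317.4 197.1]
tab2 0.75 [317.6 194.9] [317.4 197.1]
tab1 0 [213.4  97.4] [213.   97.5]
tab1 0.6 [214.   98.1] [213.   97.5]
tab1 0.75 [216.   98.3] [213.   97.5]
tab3 0 [419.6  96.9] [419.1  96.6]
tab3 0.6 [419.3  97.6] [419.1  96.6]
tab3 0.75 [417.4  97.7] [419.1  96.6]
```

Tab2 at the bottom now looks narrower and its end ridge is foreshortened compared with the open tabs, so it snapped down. Next is tab4, same yaw, with a gentler finish.

>>> servo_tool --targets '[[[0,0,0],[0.044,-0.001,0],1],[[0,0,0],[0.044,-0.001,0],1],[[0,0,0],[0.044,-0.001,0],1],[[0,0,0],[0.044,0,0.02],1],[[0,0,0],[0,0,0.05],1]]'

```text
time_s: 11.4
tcp_pos: [0.593, 0.084, 0.1956]
ee_rot: [3.14, -0.004, 0.614]
contact_force: [-0.3, 1.0, -0.3]
finger_gap: 0.0005
grip_force: 0.0
```

>>> servo_tool --targets '[[[0,0,0],[0,0,0.05],1],[[0,0,0],[0,0,0.02],1],[[0,0,0],[0,0,0.01],1],[[0,0,0],[0,0,0.004],1],[[0,0,0],[0,0,0.002],1]]'

```text
time_s: 12.02
tcp_pos: [0.589, 0.0819, 0.117]
ee_rot: [-3.141, 0.002, 0.612]
contact_force: [-21.3, -1.4, 42.3]
finger_gap: 0.0004
grip_force: 21.2
```

>>> servo_tool --targets '[[[0,0,0],[0,0,-0.04],1],[[0,0,0],[0,0,-0.06],1],[[0,0,0],[-0.03,-0.03,0],1],[[0,0,0],[-0.03,-0.03,0],1],[[0,0,0],[-0.029,-0.029,0],1]]'

```text
time_s: 12.65
tcp_pos: [0.4646, 0.1038, 0.2108]
ee_rot: [3.141, -0.001, 0.611]
contact_force: [0.0, -0.7, 0.5]
finger_gap: 0.0004
grip_force: 0.0
```

>>> servo_tool --targets '[[[0,0,-0.175],[0,0,0],1],[[0,0,-0.175],[0,0,0],1],[[0,0,-0.175],[0,0,0],1],[[0,0,-0.175],[0,0,0],1],[[0,0,-0.175],[0,0,0],1]]'

```text
time_s: 13.28
tcp_pos: [0.4658, 0.1037, 0.2107]
ee_rot: [3.141, 0.0, 1.492]
contact_force: [1.1, -0.4, -0.9]
finger_gap: 0.0005
grip_force: 0.0
```

>>> servo_tool --targets '[[[0,0,-0.175],[0,0,0],1],[[0,0,-0.175],[0,0,0],1],[[0,0,-0.175],[0,0,0],1],[[0,0,-0.173],[0,0,0],1],[[0,0,0],[0,0,0.02],1]]'

```text
time_s: 13.9
tcp_pos: [0.4674, 0.1039, 0.1922]
ee_rot: [3.137, 0.002, 2.186]
contact_force: [-0.6, 0.9, -0.4]
finger_gap: 0.0001
grip_force: 0.0
```

>>> servo_tool --targets '[[[0,0,0],[0,0,0.045],1],[[0,0,0],[0,0,0.015],1],[[0,0,0],[0,0,0.009],1],[[0,0,0],[0,0,0.004],1],[[0,0,0],[0,0,0.002],1]]'

```text
time_s: 14.52
tcp_pos: [0.4668, 0.1045, 0.118]
ee_rot: [3.14, 0.0, 2.184]
contact_force: [-8.6, 1.2, 19.7]
finger_gap: 0.0003
grip_force: 10.0
```

>>> servo_tool --targets '[[[0,0,0],[0,0,0.002],1],[[0,0,0],[0,0,0],1],[[0,0,0],[0,0,-0.05],1],[[0,0,0],[0,0,-0.06],1],[[0,0,0],[-0.045,0,0],1]]'

```text
time_s: 15.15
tcp_pos: [0.496, 0.0686, 0.2309]
ee_rot: [3.129, 0.007, 2.188]
contact_force: [1.2, -0.1, 0.5]
finger_gap: 0.0007
grip_force: 0.0
```

>>> servo_tool --targets '[[[0,0,0],[-0.045,0,0],1],[[0,0,0],[-0.045,0,0],1],[[0,0,0],[-0.044,0,0.01],1],[[0,0,0],[0,0,0.04],1],[[0,0,0],[0,0,0.03],1]]'

```text
time_s: 15.78
tcp_pos: [0.5698, -0.0436, 0.1429]
ee_rot: [3.141, 0.002, 2.184]
contact_force: [0.6, 0.1, 0.1]
finger_gap: 0.0004
grip_force: 0.0
```

>>> servo_tool --targets '[[[0,0,0],[0,0,0.01],1],[[0,0,0],[0,0,0.009],1],[[0,0,0],[0,0,0.005],1],[[0,0,0],[0,0,0.003],1],[[0,0,0],[0,0,0],1]]'

```text
time_s: 16.4
tcp_pos: [0.5708, -0.0428, 0.1186]
ee_rot: [3.139, 0.003, 2.185]
contact_force: [-0.2, -3.5, 7.9]
finger_gap: 0.0002
grip_force: 3.4
```

>>> servo_tool --targets '[[[0,0,0],[0,0,0.003],1],[[0,0,0],[0,0,0.001],1],[[0,0,0],[0,0,0],1]]'

```text
time_s: 16.77
tcp_pos: [0.5717, -0.0426, 0.1178]
ee_rot: [3.137, 0.004, 2.185]
contact_force: [-6.2, -2.0, 22.4]
finger_gap: 0.0003
grip_force: 11.2
```

>>> servo_tool --targets '[[[0,0,0],[0,0,-0.05],1],[[0,0,0],[0,0,-0.06],1],[[0,0,0],[0.03,0,-0.04],1],[[0,0,0],[0.03,0,0],1],[[0,0,0],[0.03,0,0],1]]'

```text
time_s: 17.4
tcp_pos: [0.5169, 0.0324, 0.2636]
ee_rot: [3.139, 0.001, 2.185]
contact_force: [-0.4, -0.1, 0.1]
finger_gap: 0.0008
grip_force: 0.0
```

>>> servo_tool --targets '[[[0,0,0],[0,0,0],1],[[0,0,0],[0,0,0],1]]'

```text
time_s: 17.65
tcp_pos: [0.5174, 0.0312, 0.2623]
ee_rot: [3.141, 0.001, 2.185]
contact_force: [-0.1, 0.2, -0.1]
finger_gap: 0.0007
grip_force: 0.0
```

Run:
```python
from h import *
im,p=shot("pics/w7.png"); print(p)
q=proj((.5195,.031,.13),p); print(q,proj((.5195,.031,.183),p)); x,y=int(q[0])-120,max(0,int(q[1])-90)
print(x,y);cv2.imwrite("pics/w7c.png",cv2.resize(im[y:y+180,x:x+240],(800,600),interpolation=cv2.INTER_CUBIC))
```

```text
(array([0.51740708, 0.03118084, 0.26227078]), array([3.14099323e+00, 6.25411689e-04, 2.18547876e+00]))
[323.9886005  192.92749827] [324.54723279 211.42918243]
203 102
```

View pics/w7c.png

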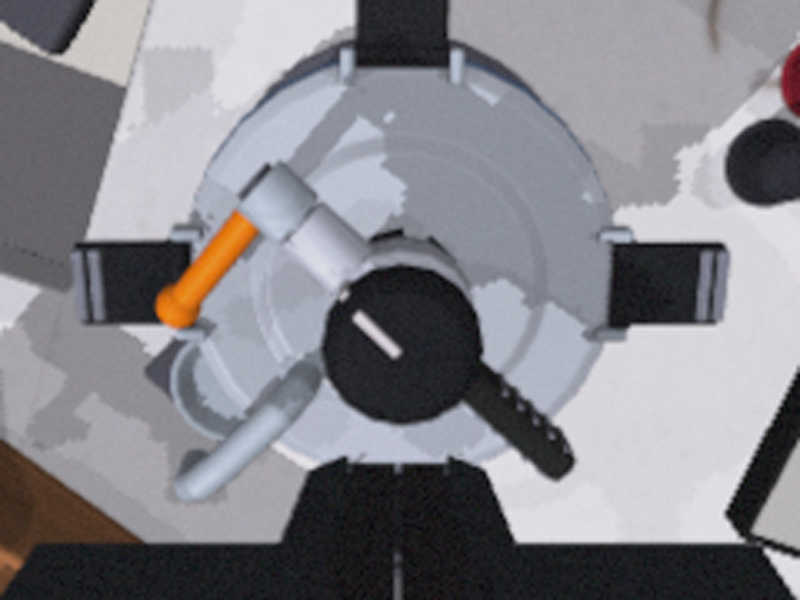

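All the side tabs lie flat, the lever is down, and the white line and wing are aligned; the knob is at crop (402,345), under the fingers. I'll press the plunger.

>>> servo_tool --targets '[[[0,0,0],[0,0,0.04],1],[[0,0,0],[0,0,0.03],1],[[0,0,0],[0,0,0.01],1],[[0,0,0],[0,0,0.006],1],[[0,0,0],[0,0,0.006],1]]'

```text
time_s: 18.32
tcp_pos: [0.5159, 0.0304, 0.1717]
ee_rot: [-3.138, -0.002, 2.184]
contact_force: [-10.9, -0.5, 14.9]
finger_gap: 0.0004
grip_force: 7.3
```

>>> servo_tool --targets '[[[0,0,0],[0,0,0.003],1],[[0,0,0],[0,0,0.003],1],[[0,0,0],[0,0,0],1]]'

```text
time_s: 18.7
tcp_pos: [0.5161, 0.0304, 0.1693]
ee_rot: [-3.138, -0.001, 2.184]
contact_force: [-18.6, -1.1, 31.1]
finger_gap: 0.0006
grip_force: 15.3
```

>>> servo_tool --targets '[[[0,0,0],[0,0,0],1],[[0,0,0],[0,0,-0.03],1],[[0,0,0],[0,0,-0.05],1],[[0,0,0.185],[0,0,-0.05],1],[[0,0,0.185],[0,0,0],1]]'

```text
time_s: 19.32
tcp_pos: [0.5206, 0.0307, 0.3005]
ee_rot: [3.131, 0.002, 1.808]
contact_force: [0.2, 1.0, -0.2]
finger_gap: 0.0006
grip_force: 0.0
```

>>> servo_tool --targets '[[[0,0,0.185],[0,0,0],1],[[0,0,0.185],[0,0,0],1],[[0,0,0.185],[0,0,0],1],[[0,0,0.185],[0,0,0],1],[[0,0,0.185],[0,0,0],1]]'

```text
time_s: 19.95
tcp_pos: [0.5177, 0.0306, 0.2946]
ee_rot: [3.141, -0.0, 0.883]
contact_force: [-0.0, -0.4, -0.1]
finger_gap: 0.0004
grip_force: 0.0
```

>>> servo_tool --targets '[[[0,0,0.185],[0,0,0],1],[[0,0,0.185],[0,0,0],1],[[0,0,0.185],[0,0,0],1],[[0,0,0.185],[0,0,0],1],[[0,0,0.185],[0,0,0],1]]'

```text
time_s: 20.58
tcp_pos: [0.5177, 0.0306, 0.2946]
ee_rot: [3.142, -0.0, -0.042]
contact_force: [-0.7, -0.0, -0.0]
finger_gap: 0.0005
grip_force: 0.0
```

>>> servo_tool --targets '[[[0,0,0.04],[0,0,0],-0.5],[[0,0,0],[-0.0055,0.0523,0],-0.5],[[0,0,0],[-0.0055,0.0523,0],-0.5],[[0,0,0],[-0.0055,0.0523,0],-0.5],[[0,0,0],[-0.0055,0.0523,0],-0.5]]'

```text
time_s: 21.2
tcp_pos: [0.4794, -0.1781, 0.2948]
ee_rot: [3.141, -0.001, -0.076]
contact_force: [1.1, -0.3, -0.1]
finger_gap: 0.048
grip_force: 0.0
```

>>> servo_tool --targets '[[[0,0,0],[-0.0055,0.0523,0],-0.5],[[0,0,0],[-0.0055,0.0523,0],-0.5],[[0,0,0],[0,0,0],-0.5],[[0,0,0],[0,0,0],-0.5]]'

```text
time_s: 21.7
tcp_pos: [0.4606, -0.2795, 0.2942]
ee_rot: [-3.141, -0.0, -0.077]
contact_force: [0.3, -0.1, 0.0]
finger_gap: 0.0661
grip_force: 0.0
```

Run:
```python
from h import *
im,p=shot("pics/w8.png"); print(p)
for X in((.507,-.3275,.105),(.459,-.427,.105),(.562,-.421,.09),(.52,-.192,.065)): print(proj(X,p).round())
h=cv2.cvtColor(im,cv2.COLOR_BGR2HSV)
m=cv2.inRange(h,(4,90,50),(16,230,220)); m=cv2.morphologyEx(m,cv2.MORPH_CLOSE,np.ones((9,9)))
for c in cv2.findContours(m,cv2.RETR_EXTERNAL,cv2.CHAIN_APPROX_SIMPLE)[0]:
    if cv2.contourArea(c)>1500: r=cv2.minAreaRect(c); b=cv2.boxPoints(r); print(r,[onz("wrist",q,.065,p).round(4)[:2] for q in b])
```

```text
(array([ 0.46061181, -0.27951325,  0.29415016]), array([-3.14091035e+00, -5.35575302e-05, -7.66700319e-02]))
[363. 132.]
[453. 168.]
[447.  71.]
[246. 127.]
((252.71763610839844, 117.82941436767578), (207.92422485351562, 63.581398010253906), 85.60128784179688) [array([ 0.6391, -0.1733]), array([ 0.6384, -0.2431]), array([ 0.3971, -0.2349]), array([ 0.3966, -0.1498])]
```

View pics/w8.png

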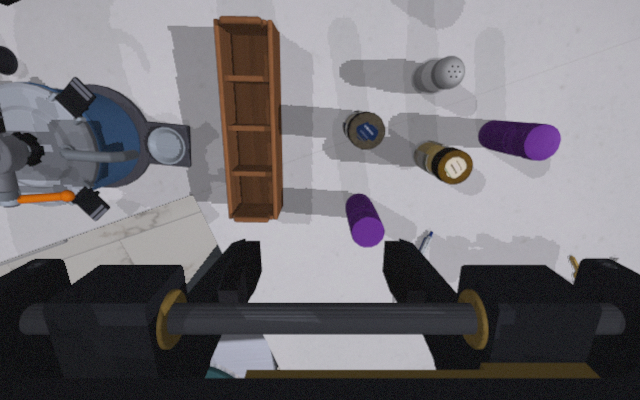

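The blue-topped jar's lid is at (366,131), the salt shaker at (451,71) and the pale-disc jar at (454,166), all within 4 px of prediction. The caddy's end walls are at (244,20) and (256,218), with dividers at rows 78, 128 and 172.

Run:
```python
from h import *
p=(np.array([0.46061181,-0.27951325,0.29415016]),np.array([-3.14091035,-5.4e-5,-0.07667]))
for n,uv,z in(("endT",(244,20),.075),("endB",(256,218),.075),("d",(248,78),.06),("d",(250,128),.06),("d",(252,172),.06),("blue",(366,131),.105),("red",(454.5,166),.105),("salt",(451,71),.09),("railL",(227,128),.062),("railR",(279,128),.062)): print(n,onz("wrist",uv,z,p)[:2].round(4))
```

```text
endT [ 0.6306 -0.2087]
endB [ 0.4058 -0.1896]
d [ 0.5747 -0.201 ]
d [ 0.5179 -0.195 ]
d [ 0.4632 -0.1894]
blue [ 0.5073 -0.3307]
red [ 0.4613 -0.4284]
salt [ 0.5619 -0.4255]
railL [ 0.5202 -0.1674]
railR [ 0.5153 -0.2308]
```

>>> servo_tool --targets '[[[0,0,0],[0.025,0.0229,0.02],-0.5],[[0,0,0],[0.025,0.0229,0.02],-0.5],[[0,0,0],[0,0,0.05],-0.5],[[0,0,0],[0,0,0.05],-0.5],[[0,0,0],[0,0,0.05],-0.5]]'

```text
time_s: 22.38
tcp_pos: [0.5079, -0.327, 0.1029]
ee_rot: [3.141, -0.001, -0.073]
contact_force: [0.2, -1.0, -0.4]
finger_gap: 0.0663
grip_force: 0.0
```

>>> servo_tool --targets '[[[0,0,0],[0,0,0.03],-0.5],[[0,0,0],[0,0,0],1],[[0,0,0],[0,0,0],1],[[0,0,0],[0,0,0],1],[[0,0,0],[0,0,0],1]]'

```text
time_s: 23.0
tcp_pos: [0.5085, -0.3294, 0.0764]
ee_rot: [3.14, -0.004, -0.075]
contact_force: [0.1, 0.1, 5.1]
finger_gap: 0.0404
grip_force: 29.8
```

>>> servo_tool --targets '[[[0,0,0],[0,0,-0.03],1],[[0,0,0],[0,0,-0.05],1],[[0,0,0],[0,0,-0.05],1],[[0,0,0],[-0.0099,-0.0443,0],1],[[0,0,0],[-0.0099,-0.0443,0],1]]'

```text
time_s: 23.62
tcp_pos: [0.4942, -0.2386, 0.2058]
ee_rot: [3.141, -0.003, -0.077]
contact_force: [0.8, 0.8, -1.3]
finger_gap: 0.0402
grip_force: 29.8
```

>>> servo_tool --targets '[[[0,0,0],[-0.0099,-0.0443,0],1],[[0,0,0],[0,0,0],1],[[0,0,0],[0,0,0],1]]'

```text
time_s: 24.0
tcp_pos: [0.4876, -0.1942, 0.2046]
ee_rot: [3.141, -0.001, -0.075]
contact_force: [0.9, 0.2, -1.2]
finger_gap: 0.0399
grip_force: 29.8
```

Run:
```python
from h import *
im,p=shot("pics/w9.png"); print(p)
for X in((.4891,-.1945,.062),(.518,-.197,.062),(.6047,-.2044,.062)): print(proj(X,p).round())
t=imaging.grab_frame("top"); cv2.imwrite("pics/t9.png",t)
cv2.imwrite("pics/w9c.png",np.hstack([im[:400,120:520],cv2.resize(t[150:270,300:420],(400,400))]))
```

```text
(array([ 0.48763345, -0.19421785,  0.20460194]), array([ 3.14067883e+00, -1.20145869e-03, -7.46825514e-02]))
[322. 186.]
[323. 156.]
[324.  57.]
```

View pics/w9c.png

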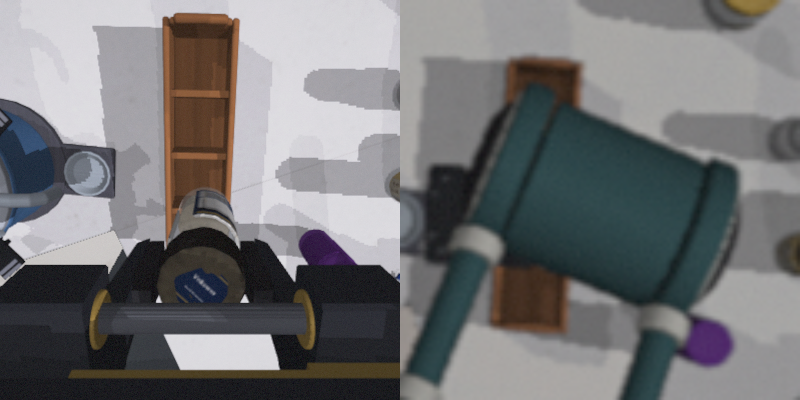

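The held jar sits over the second pocket from the near end, about 4 px right of the caddy's mid-line (crop 205 vs 200.5), and the divider rows match. I'll shift 4 mm left and lower.

>>> servo_tool --targets '[[[0,0,0],[0.0015,-0.004,0.03],1],[[0,0,0],[0,0,0.03],1],[[0,0,0],[0,0,0.02],1],[[0,0,0],[0,0,0.02],1],[[0,0,0],[0,0,0],1]]'

```text
time_s: 24.72
tcp_pos: [0.4877, -0.1904, 0.1021]
ee_rot: [-3.14, 0.004, -0.077]
contact_force: [0.1, 0.9, -1.3]
finger_gap: 0.0399
grip_force: 29.8
```

>>> servo_tool --targets '[[[0,0,0],[0,0,0.012],1],[[0,0,0],[0,0,0.008],1],[[0,0,0],[0,0,0],1]]'

```text
time_s: 25.1
tcp_pos: [0.4887, -0.1899, 0.0834]
ee_rot: [-3.141, 0.001, -0.075]
contact_force: [-0.2, 0.3, -1.5]
finger_gap: 0.0398
grip_force: 29.8
```

>>> servo_tool --targets '[[[0,0,0],[0,0,0],-0.3],[[0,0,0],[0,0,0],-0.3],[[0,0,0],[0,0,-0.03],-0.3],[[0,0,0],[0,0,-0.05],-0.5],[[0,0,0],[0,0,-0.05],-0.5]]'

```text
time_s: 25.72
tcp_pos: [0.489, -0.1898, 0.2156]
ee_rot: [3.142, -0.0, -0.075]
contact_force: [1.7, -0.2, -0.1]
finger_gap: 0.0661
grip_force: 0.0
```

>>> servo_tool --targets '[[[0,0,0],[0.0181,0.0454,0],-0.5],[[0,0,0],[0.0181,0.0454,0],-0.5],[[0,0,0],[0.0181,0.0454,0],-0.5],[[0,0,0],[0.0181,0.0454,0],-0.5],[[0,0,0],[0.0181,0.0454,0],-0.5]]'

```text
time_s: 26.35
tcp_pos: [0.5629, -0.4248, 0.2146]
ee_rot: [3.141, -0.001, -0.075]
contact_force: [-0.2, -0.4, 0.7]
finger_gap: 0.0662
grip_force: 0.0
```

Run:
```python
from h import *
im,p=shot("pics/w10.png"); print(p)
print(proj((.562,-.423,.09),p)); 
cv2.imwrite("pics/w10c.png",im)
```

```text
(array([ 0.56291938, -0.42475148,  0.21457037]), array([ 3.14114298e+00, -8.85933144e-04, -7.51570630e-02]))
[320.31008497 193.17330562]
```

View pics/w10c.png

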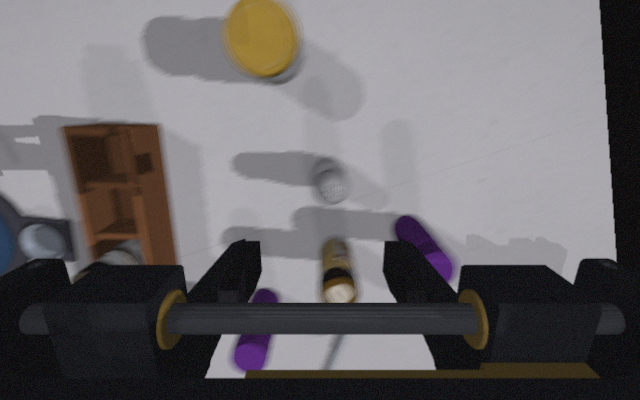

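The salt shaker's top is at about (333,188), blurred because the arm was still moving. I'm out of picture views, so from here I work numerically: settle and measure its top as a circle.

>>> servo_tool --targets '[[[0,0,0],[0,0,0],-0.5],[[0,0,0],[0,0,0],-0.5]]'

```text
time_s: 26.65
tcp_pos: [0.5621, -0.4222, 0.214]
ee_rot: [-3.141, 0.0, -0.075]
contact_force: [-0.4, -0.6, -1.2]
finger_gap: 0.0663
grip_force: 0.0
```

Run:
```python
from h import *
im,p=shot("pics/w11.png"); print(p)
def circ(im,b,r0,r1):
    g=cv2.medianBlur(cv2.cvtColor(im,cv2.COLOR_BGR2GRAY),3); x,y=int(b[0])-50,max(0,int(b[1])-50)
    c=cv2.HoughCircles(g[y:y+100,x:x+100],cv2.HOUGH_GRADIENT,1,8,param1=80,param2=10,minRadius=r0,maxRadius=r1)
    return [] if c is None else c[0][:4]+[x,y,0]
b=proj((.562,-.423,.088),p); print(b)
for c in circ(im,b,13,24): print(c,onz("wrist",c[:2],.085,p).round(4))
im=im.astype(int); print(im[185:200:3,300:350:4].mean(2).round())
```

```text
(array([ 0.56214376, -0.42221092,  0.21400986]), array([-3.14095120e+00,  3.37239744e-04, -7.48260756e-02]))
[323.10966176 191.60484555]
[328.5 186.5  19. ] [ 0.5657 -0.4284  0.085 ]
[326.5        175.5         17.70000076] [ 0.5764 -0.4272  0.085 ]
[303.5        219.5         13.80000019] [ 0.5345 -0.4019  0.085 ]
[336.5 195.5  20. ] [ 0.5564 -0.4353  0.085 ]
[[128. 128. 118.  86.  91. 115. 136. 126. 148. 151. 148. 127. 150.]
 [172. 172. 166. 110.  96. 120. 139. 144. 149. 158. 155. 133. 152.]
 [173. 173. 164. 136.  93. 123.  63. 141. 136. 144. 157. 133. 152.]
 [173. 173. 164. 163.  89. 118. 138. 141. 149. 152. 150. 128. 157.]
 [174. 174. 164. 164.  89. 111. 134. 107. 134. 151. 138. 127. 156.]]
```

>>> servo_tool --targets '[[[0,0,0],[0.002,0.004,0.05],-0.5],[[0,0,0],[0,0,0.05],-0.5],[[0,0,0],[0,0,0.035],-0.5],[[0,0,0],[0,0,0.019],-0.5],[[0,0,0],[0,0,0],-0.5]]'

```text
time_s: 27.32
tcp_pos: [0.5633, -0.4259, 0.0589]
ee_rot: [-3.14, 0.002, -0.074]
contact_force: [0.2, 0.3, 0.2]
finger_gap: 0.0658
grip_force: 0.0
```

>>> servo_tool --targets '[[[0,0,0],[0,0,0],1],[[0,0,0],[0,0,0],1],[[0,0,0],[0,0,0],1],[[0,0,0],[0,0,0],1]]'

```text
time_s: 27.82
tcp_pos: [0.5645, -0.4279, 0.0611]
ee_rot: [3.14, -0.001, -0.075]
contact_force: [-0.2, 0.4, 2.7]
finger_gap: 0.0325
grip_force: 29.8
```

>>> servo_tool --targets '[[[0,0,0],[0,0,-0.03],1],[[0,0,0],[0,0,-0.05],1],[[0,0,0],[0,0,-0.05],1],[[0,0,0],[0,-0.045,0],1],[[0,0,0],[0,-0.045,0],1]]'

```text
time_s: 28.45
tcp_pos: [0.5711, -0.3373, 0.1913]
ee_rot: [3.141, -0.002, -0.077]
contact_force: [0.2, 0.5, -1.3]
finger_gap: 0.0325
grip_force: 29.7
```

>>> servo_tool --targets '[[[0,0,0],[0,-0.045,0],1],[[0,0,0],[0,-0.045,0],1],[[0,0,0],[0,-0.045,0],1],[[0,0,0],[0,0,0],1],[[0,0,0],[0,0,0],1]]'

```text
time_s: 29.08
tcp_pos: [0.5809, -0.2031, 0.19]
ee_rot: [3.141, -0.0, -0.075]
contact_force: [-0.6, -0.5, -0.5]
finger_gap: 0.0325
grip_force: 29.7
```

Run:
```python
from h import *
im,p=shot("pics/w12.png"); print(p); x,y,z=p[0]
for d in(-.02,0,.009,.03): print(d,proj((x,y,z+d),p).round(1),"dia44px",(proj((x,y-.022,z+d),p)-proj((x,y+.022,z+d),p)).round(1))
h=cv2.cvtColor(im,cv2.COLOR_BGR2HSV)
for u in(312,322,332): print(u,im[150:300:5,u].max(1).tolist())
for v in(200,225,245): print(v,h[v,270:376:5,2].tolist(),h[v,270:376:5,1].tolist())
# caddy mask: rail extents per row
m=cv2.inRange(h,(4,100,40),(16,240,230))
for v in range(10,260,20):
    xs=np.nonzero(m[v,200:460])[0]+200
    if len(xs)>10: print(v,xs.min(),xs.max())
m[:, :200]=0; m[:,460:]=0
```

```text
(array([ 0.58093354, -0.20311709,  0.19002959]), array([ 3.14104935e+00, -4.98224586e-05, -7.45446605e-02]))
-0.02 [322.3 239.4] dia44px [73.3 -5. ]
0 [322.3 255.1] dia44px [82.  -5.5]
0.009 [322.4 263.5] dia44px [86.7 -5.8]
0.03 [322.4 287.3] dia44px [99.8 -6.5]
312 [82, 79, 81, 76, 78, 74, 62, 54, 59, 125, 81, 97, 108, 114, 120, 116, 118, 109, 77, 91, 98, 86, 89, 93, 100, 101, 104, 103, 103, 105]
322 [77, 78, 79, 78, 79, 80, 66, 60, 57, 111, 86, 102, 102, 119, 119, 119, 116, 71, 73, 92, 97, 84, 90, 97, 101, 106, 104, 106, 28, 103]
332 [78, 91, 91, 90, 90, 88, 79, 59, 59, 126, 80, 103, 109, 118, 122, 124, 122, 112, 66, 86, 97, 87, 91, 93, 96, 100, 96, 104, 105, 106]
200 [140, 145, 133, 123, 93, 72, 81, 85, 85, 88, 90, 82, 86, 86, 77, 60, 138, 177, 178, 177, 176, 177] [9, 14, 6, 151, 143, 131, 135, 66, 54, 3, 8, 12, 56, 53, 132, 115, 140, 9, 9, 12, 12, 12]
225 [144, 143, 132, 127, 101, 96, 115, 121, 121, 120, 120, 118, 124, 125, 130, 119, 134, 177, 178, 176, 175, 177] [11, 5, 8, 147, 71, 5, 9, 11, 11, 6, 9, 9, 10, 8, 12, 11, 34, 9, 9, 6, 7, 6]
245 [23, 13, 24, 25, 23, 119, 75, 82, 83, 97, 95, 93, 90, 75, 65, 60, 161, 26, 17, 27, 27, 29] [55, 59, 43, 71, 67, 9, 7, 9, 6, 11, 8, 11, 8, 7, 12, 4, 10, 10, 15, 47, 28, 70]
130 286 350
150 283 354
170 284 352
190 284 351
210 284 350
```

```bash
cat >> h.py <<'E'
def rows(im,c0,c1):
    h=cv2.cvtColor(im,cv2.COLOR_BGR2HSV); m=cv2.inRange(h,(4,100,40),(16,240,230)); m=cv2.morphologyEx(m,cv2.MORPH_OPEN,np.ones((3,3)))
    return m
E
python3 - <<'E'
from h import *
im=cv2.imread("pics/w12.png"); p=(np.array([0.58093354,-0.20311709,0.19002959]),np.array([3.14104935,-5e-5,-0.0745446605]))
x,y,z=p[0]; t=np.array([np.cos(-.0745),np.sin(-.0745)])
for d in(-.022,0,.022): print("bottom",d,proj((x+t[0]*d,y+t[1]*d,z-.06),p).round(1))
m=rows(im,0,0); ys,xs=np.nonzero(m[:200,270:370]); print("caddy top row",ys.min(), xs[ys<ys.min()+3]+270)
A=np.array([.518,-.1925]);u=np.array([.9964,-.0848])
for s,zz in((.119,.075),(.116,.062),(.058,.06),(0,.06)): print(s,proj((*(A+u*s),zz),p).round(1))
h=cv2.cvtColor(im,cv2.COLOR_BGR2HSV)
print([(v,int(h[v,300,2]),int(h[v,340,2])) for v in range(118,200,3)])
E
```

```text
bottom -0.022 [322.2 243.8]
bottom 0 [322.2 216.1]
bottom 0.022 [322.2 186.8]
caddy top row 127 [290 291 292 293 294 295 296 297 298 299 300 301 302 303 304 305 306 307
 289 290 291 292 293 294 295 296 297 298 299 300 301 302 303 304 305 306
 307 308 309 310 311 312 313 314 315 316 317 318 319 320 321 322 323 324
 325 326 327 328 329 330 331 332 333 334 335 336 337 338 339 340 341 342
 343 344 345 346 347 348 349 288 289 290 291 292 293 294 295 296 297 298
 299 300 301 302 303 304 305 306 307 308 309 310 311 312 313 314 315 316
 317 318 319 320 321 322 323 324 325 326 327 328 329 330 331 332 333 334
 335 336 337 338 339 340 341 342 343 344 345 346 347 348 349]
0.119 [316.6 131.8]
0.116 [316.8 134.1]
0.058 [316.5 196. ]
0 [316.2 251.1]
[(118, 181, 183), (121, 184, 184), (124, 130, 184), (127, 70, 94), (130, 60, 62), (133, 106, 86), (136, 118, 124), (139, 104, 123), (142, 82, 67), (145, 83, 71), (148, 82, 72), (151, 80, 69), (154, 78, 74), (157, 79, 71), (160, 82, 85), (163, 80, 85), (166, 79, 84), (169, 82, 86), (172, 82, 90), (175, 78, 86), (178, 79, 89), (181, 54, 67), (184, 58, 57), (187, 58, 58), (190, 60, 58), (193, 127, 93), (196, 124, 94), (199, 78, 75)]
```

>>> servo_tool --targets '[[[0,0,0],[-0.0344,-0.0045,0],1],[[0,0,0],[0,0,0.04],1],[[0,0,0],[0,0,0.03],1],[[0,0,0],[0,0,0.02],1],[[0,0,0],[0,0,0.01],1]]'

```text
time_s: 29.75
tcp_pos: [0.5464, -0.1965, 0.0887]
ee_rot: [-3.141, 0.002, -0.076]
contact_force: [0.9, -0.1, -0.3]
finger_gap: 0.0323
grip_force: 29.8
```

>>> servo_tool --targets '[[[0,0,0],[0,0,0.012],1],[[0,0,0],[0,0,0.009],1],[[0,0,0],[0,0,0],1]]'

```text
time_s: 30.12
tcp_pos: [0.5467, -0.1957, 0.0685]
ee_rot: [-3.141, 0.001, -0.075]
contact_force: [-0.1, 0.1, -0.4]
finger_gap: 0.0324
grip_force: 29.8
```

>>> servo_tool --targets '[[[0,0,0],[0,0,0.001],-0.3],[[0,0,0],[0,0,0],-0.3],[[0,0,0],[0,0,-0.03],-0.3],[[0,0,0],[0,0,-0.05],-0.4],[[0,0,0],[0,0,-0.06],-0.4]]'

```text
time_s: 30.75
tcp_pos: [0.5462, -0.1955, 0.2087]
ee_rot: [-3.141, 0.002, -0.075]
contact_force: [0.4, -0.8, -0.5]
finger_gap: 0.0619
grip_force: 0.0
```

>>> servo_tool --targets '[[[0,0,0],[-0.0138,0.0476,0],-0.4],[[0,0,0],[-0.0138,0.0476,0],-0.4],[[0,0,0],[-0.0138,0.0476,0],-0.4],[[0,0,0],[-0.0138,0.0476,0],-0.4],[[0,0,0],[-0.0138,0.0476,0],-0.4]]'

```text
time_s: 31.38
tcp_pos: [0.4598, -0.4296, 0.2088]
ee_rot: [3.141, -0.001, -0.075]
contact_force: [0.4, -0.6, -0.7]
finger_gap: 0.0615
grip_force: 0.0
```

>>> servo_tool --targets '[[[0,0,0],[0,0,0],-0.4],[[0,0,0],[0,0,0],-0.4]]'

```text
time_s: 31.62
tcp_pos: [0.4603, -0.4277, 0.2082]
ee_rot: [-3.141, -0.0, -0.076]
contact_force: [0.8, 0.1, -0.3]
finger_gap: 0.0619
grip_force: 0.0
```

Run:
```python
from h import *
im,p=shot("pics/w13.png"); print(p)
b=proj((.4605,-.4277,.105),p); print(b)
g=cv2.medianBlur(cv2.cvtColor(im,cv2.COLOR_BGR2GRAY),3); x,y=int(b[0])-50,max(0,int(b[1])-50)
c=cv2.HoughCircles(g[y:y+100,x:x+100],cv2.HOUGH_GRADIENT,1,8,param1=80,param2=10,minRadius=10,maxRadius=32)
for q in c[0][:5]+[x,y,0]: print(q,onz("wrist",q[:2],.105,p).round(4))
# label disc on the lid: bright pixels nearby
hs=cv2.cvtColor(im,cv2.COLOR_BGR2HSV); y0=int(b[1]);x0=int(b[0]); print(im[y0-24:y0+25:8,x0-24:x0+25:8].tolist())
r=cv2.inRange(hs,(0,110,60),(4,255,255))[:240]; ys,xs=np.nonzero(r[:,260:390]); print("red px",len(xs), (xs.mean()+260,ys.mean()) if len(xs) else '')
```

```text
(array([ 0.4603124 , -0.42774423,  0.20818767]), array([-3.14113383e+00, -3.34379150e-04, -7.59520411e-02]))
[322.17412484 198.54112652]
[324.5        194.5         22.39999962] [ 0.464 -0.43   0.105]
[323.5 176.5  18.5] [ 0.4798 -0.4303  0.105 ]
[339.5        188.5         22.39999962] [ 0.4683 -0.4431  0.105 ]
[302.5        211.5         31.39999962] [ 0.45   -0.4097  0.105 ]
[322.5        204.5         18.79999924] [ 0.4551 -0.4276  0.105 ]
[[[127, 123, 124], [86, 85, 87], [48, 63, 71], [13, 17, 22], [20, 24, 23], [111, 119, 123], [161, 154, 156]], [[129, 123, 125], [35, 36, 36], [27, 63, 83], [23, 56, 78], [22, 62, 86], [27, 49, 67], [162, 155, 156]], [[178, 171, 173], [23, 56, 77], [111, 130, 143], [164, 178, 186], [161, 176, 185], [21, 61, 84], [104, 101, 104]], [[176, 170, 171], [25, 68, 94], [164, 178, 188], [158, 165, 172], [134, 146, 157], [115, 136, 140], [28, 50, 69]], [[177, 170, 171], [23, 62, 86], [127, 144, 151], [169, 177, 186], [167, 177, 186], [20, 66, 90], [165, 160, 162]], [[179, 172, 173], [179, 173, 174], [33, 66, 89], [21, 59, 83], [11, 65, 88], [31, 58, 77], [181, 175, 176]], [[176, 170, 171], [179, 173, 174], [178, 173, 173], [178, 172, 173], [177, 171, 173], [178, 171, 172], [180, 174, 176]]]
red px 0
```

The jar below has a brown lid with a cream disc and is centred under the tool. I'll grasp it.

>>> servo_tool --targets '[[[0,0,0],[0.002,0.001,0.05],-0.4],[[0,0,0],[0,0,0.05],-0.4],[[0,0,0],[0,0,0.025],-0.4],[[0,0,0],[0,0,0.007],-0.4],[[0,0,0],[0,0,0],-0.4]]'

```text
time_s: 32.3
tcp_pos: [0.4629, -0.4285, 0.0765]
ee_rot: [3.141, -0.0, -0.074]
contact_force: [-0.3, -0.1, 0.0]
finger_gap: 0.0616
grip_force: 0.0
```

>>> servo_tool --targets '[[[0,0,0],[0,0,0],1],[[0,0,0],[0,0,0],1],[[0,0,0],[0,0,0],1],[[0,0,0],[0,0,-0.03],1],[[0,0,0],[0,0,-0.05],1]]'

```text
time_s: 32.92
tcp_pos: [0.4605, -0.4276, 0.1542]
ee_rot: [-3.138, 0.004, -0.075]
contact_force: [-0.3, -0.3, 0.1]
finger_gap: 0.0403
grip_force: 30.0
```

>>> servo_tool --targets '[[[0,0,0],[0,0,-0.05],1],[[0,0,0],[-0.0082,-0.0398,0],1],[[0,0,0],[-0.0082,-0.0398,0],1],[[0,0,0],[-0.0082,-0.0398,0],1],[[0,0,0],[-0.0082,-0.0398,0],1]]'

```text
time_s: 33.55
tcp_pos: [0.441, -0.2667, 0.2061]
ee_rot: [-3.142, -0.0, -0.076]
contact_force: [0.1, -0.0, -1.0]
finger_gap: 0.0397
grip_force: 30.0
```

>>> servo_tool --targets '[[[0,0,0],[-0.0082,-0.0398,0],1],[[0,0,0],[-0.0082,-0.0398,0],1],[[0,0,0],[0,0,0],1],[[0,0,0],[0,0,0],1]]'

```text
time_s: 34.05
tcp_pos: [0.4313, -0.1877, 0.2063]
ee_rot: [3.141, -0.001, -0.075]
contact_force: [0.2, -0.7, -0.1]
finger_gap: 0.04
grip_force: 30.0
```

Run:
```python
from h import *
im,p=shot("pics/w14.png"); print(p); x,y,z=p[0]
m=rows(im,0,0); ys,xs=np.nonzero(m[:250,240:400]); print("caddy first row",ys.min())
for v in range(ys.min()+6,200,14):
    w=np.nonzero(m[v,240:400])[0]+240
    if len(w)>5: print(v,w.min(),w.max(),(w.min()+w.max())/2)
A=np.array([.518,-.1935]);u=np.array([.9964,-.0848])
for s,zz in((.119,.075),(.058,.06),(0,.06),(-.087,.06)): print(s,proj((*(A+u*s),zz),p).round(1))
h=cv2.cvtColor(im,cv2.COLOR_BGR2HSV)
for v in(195,205,220): # held jar glass span
    print(v,h[v,270:380:5,1].tolist(),h[v,270:380:5,2].tolist())
for s in(-.0205,0,.0205): print(proj((x+s,y-.075*s,z-.0755),p).round(1))
```

```text
(array([ 0.43129842, -0.18771845,  0.2063199 ]), array([ 3.14075965e+00, -8.24303227e-04, -7.47208920e-02]))
caddy first row 0
6 284 360 322.0
20 285 359 322.0
34 285 359 322.0
48 285 358 321.5
62 285 357 321.0
76 285 356 320.5
90 286 356 321.0
104 286 355 320.5
118 286 354 320.0
132 286 354 320.0
146 287 353 320.0
160 287 352 319.5
174 287 351 319.0
188 287 351 319.0
0.119 [322.8 -75.2]
0.058 [321.9  22.2]
0 [321.3  94. ]
-0.087 [320.4 186.3]
195 [9, 9, 6, 8, 144, 138, 156, 67, 57, 74, 15, 12, 9, 29, 98, 124, 140, 9, 7, 9, 14, 7] [164, 164, 164, 163, 158, 98, 80, 92, 99, 100, 100, 105, 114, 115, 112, 70, 160, 139, 142, 141, 143, 140]
205 [5, 6, 6, 6, 143, 143, 57, 89, 110, 113, 17, 7, 74, 73, 141, 22, 144, 13, 9, 11, 7, 7] [217, 218, 218, 219, 160, 66, 89, 95, 104, 102, 106, 108, 107, 87, 112, 138, 158, 141, 142, 144, 142, 141]
220 [6, 5, 6, 6, 5, 3, 90, 116, 114, 120, 120, 119, 33, 5, 96, 19, 47, 8, 9, 9, 8, 8] [217, 219, 218, 220, 219, 91, 96, 114, 116, 119, 117, 114, 130, 196, 93, 106, 145, 199, 201, 200, 200, 198]
[322.1 233.7]
[322.1 209.2]
[322.1 183.4]
```

Run:
```python
from h import *
im=cv2.imread("pics/w14.png"); p=(np.array([0.43129842,-0.18771845,0.2063199]),np.array([3.14075965,-8.24e-4,-0.074720892]))
A=np.array([.518,-.1935]);u=np.array([.9964,-.0848]);n=np.array([.0848,.9964])
for zz in(.062,.075): print([proj((*(A-u*.119+n*k),zz),p).round(1) for k in(.033,-.033)])
m=rows(im,0,0)
for c in(290,293,296,346,349): print(c,np.nonzero(m[150:260,c])[0].max()+150)
print([(v,np.nonzero(m[v,340:365])[0].tolist()[-1:],np.nonzero(m[v,280:300])[0].tolist()[:1]) for v in range(186,240,4)])
```

```text
[array([287.9, 216.8]), array([352.4, 217.4])]
[array([286.5, 221.4]), array([353.7, 222. ])]
290 214
293 213
296 207
346 202
349 209
[(186, [11], [7]), (190, [11], [7]), (194, [11], [7]), (198, [10], [7]), (202, [10], [7]), (206, [10], [8]), (210, [], [8]), (214, [], [8]), (218, [], []), (222, [], []), (226, [], []), (230, [], []), (234, [], []), (238, [], [])]
```

>>> servo_tool --targets '[[[0,0,0],[0.0025,-0.002,0.04],1],[[0,0,0],[0,0,0.03],1],[[0,0,0],[0,0,0.02],1],[[0,0,0],[0,0,0.012],1],[[0,0,0],[0,0,0],1]]'

```text
time_s: 34.72
tcp_pos: [0.4332, -0.1859, 0.1032]
ee_rot: [-3.141, 0.002, -0.076]
contact_force: [0.3, -1.0, -0.3]
finger_gap: 0.0404
grip_force: 30.0
```

>>> servo_tool --targets '[[[0,0,0],[0,0,0.01],1],[[0,0,0],[0,0,0.01],1],[[0,0,0],[0,0,0.001],1],[[0,0,0],[0,0,0],1]]'

```text
time_s: 35.22
tcp_pos: [0.4339, -0.1856, 0.0832]
ee_rot: [3.141, -0.0, -0.075]
contact_force: [-0.2, -1.2, -0.0]
finger_gap: 0.0399
grip_force: 30.0
```

Freely in the pocket with no contact force. I'll release, rise and move clear towards the front-right, then check everything.

>>> servo_tool --targets '[[[0,0,0],[0,0,0],-0.3],[[0,0,0],[0,0,0],-0.3],[[0,0,0],[0,0,-0.03],-0.3],[[0,0,0],[0,0,-0.06],-0.3],[[0,0,0],[0,0,-0.06],-0.3]]'

```text
time_s: 35.85
tcp_pos: [0.433, -0.1851, 0.2341]
ee_rot: [-3.141, 0.001, -0.075]
contact_force: [1.7, -1.0, 0.6]
finger_gap: 0.0573
grip_force: 0.0
```

>>> servo_tool --targets '[[[0,0,0],[0.005,0.02,-0.05],-0.3],[[0,0,0],[0,0.04,0],-0.3],[[0,0,0],[0,0.04,0],-0.3],[[0,0,0],[0,0,0],-0.3],[[0,0,0],[0,0,0],-0.3]]'

```text
time_s: 36.48
tcp_pos: [0.4309, -0.2851, 0.2826]
ee_rot: [-3.14, 0.001, -0.076]
contact_force: [0.6, -0.6, -0.3]
finger_gap: 0.057
grip_force: 0.0
```

Run:
```python
from h import *
im,p=shot("pics/w15.png"); print(p)
A=np.array([.5195,-.1935]);u=np.array([.9964,-.0848])
g=cv2.medianBlur(cv2.cvtColor(im,cv2.COLOR_BGR2GRAY),3)
hs=cv2.cvtColor(im,cv2.COLOR_BGR2HSV)
for n,s,z,rr in(("red",-.087,.111,.02),("blue",-.029,.111,.02),("salt",.029,.094,.017)):
    X=np.array((*(A+u*s),z)); b=proj(X,p); r=abs(proj(X+[0,rr,0],p)[0]-b[0]); x,y=int(b[0])-35,max(0,int(b[1])-35)
    c=cv2.HoughCircles(g[y:y+70,x:x+70],cv2.HOUGH_GRADIENT,1,6,param1=80,param2=8,minRadius=int(r*.85),maxRadius=int(r*1.15)+1)
    print(n,b.round(1),"r",r.round(1))
    for q in ([] if c is None else c[0][:3]+[x,y,0]):
        w=onz("wrist",q[:2],z,p)[:2]-A; print("  ",q.round(1),"along",(w@u).round(4),"across",(w@[.0848,.9964]).round(4))
m=cv2.inRange(hs,(100,120,40),(125,255,255)); ys,xs=np.nonzero(m[:240]); k=(xs>230); print("blue label px",k.sum())
m=rows(im,0,0); ys,xs=np.nonzero(m[:235]); print("caddy",xs.min(),xs.max(),ys.min(),ys.max())
```

```text
(array([ 0.43092505, -0.28509582,  0.28258006]), array([-3.14045102e+00,  7.05157371e-04, -7.58230830e-02]))
red [231.2 185.1] r 18.2
   [233.5 185.5  20.4] along -0.0875 across -0.0025
   [244.5 174.5  16. ] along -0.0752 across -0.0152
   [228.5 189.5  20.4] along -0.092 across 0.0033
blue [226.6 130.3] r 19.2
   [230.5 132.5  21.3] along -0.0311 across -0.0038
   [241.5 124.5  19.1] along -0.023 across -0.0157
   [211.5 135.5  18. ] along -0.0344 across 0.0161
salt [226.9  71.1] r 16.4
   [234.5  75.5  18.3] along 0.0249 across -0.0075
   [229.5  81.5  18.3] along 0.0191 across -0.0019
   [245.5  80.5  17.2] along 0.0202 across -0.0185
blue label px 97
caddy 0 275 0 202
```

>>> servo_tool --targets '[[[0,0,0],[0.02,-0.045,0],-0.3],[[0,0,0],[0.02,-0.045,0],-0.3],[[0,0,0],[0,0,0],-0.3],[[0,0,0],[0,0,0],-0.3]]'

```text
time_s: 37.02
tcp_pos: [0.4777, -0.1981, 0.2829]
ee_rot: [3.141, 0.0, -0.073]
contact_force: [-0.3, -0.9, 0.2]
finger_gap: 0.0576
grip_force: 0.0
```

Run:
```python
from h import *
p=(np.array([0.51740708,0.03118084,0.26227078]),np.array([3.14099323,6.25e-4,2.18547876]))
f=lambda x,y:(203+x*.3,102+y*.3)
C=onz("wrist",f(402,345),.183,p)[:2]; print("C",C)
for yaw in(79.7,80.3,80.9):
    y=np.radians(yaw); lx=np.array([np.cos(y),np.sin(y)]); ly=np.array([-np.sin(y),np.cos(y)])
    o,v=ray("wrist",f(177,306),p); s=(.045-(o[:2]-C)@ly)/(v[:2]@ly); X=o+s*v; print(yaw,"lx",(X[:2]-C)@lx,"z",X[2])
im,p=shot("pics/w16.png"); print(p)
A=np.array([.5195,-.1935]);u=np.array([.9964,-.0848])
g=cv2.medianBlur(cv2.cvtColor(im,cv2.COLOR_BGR2GRAY),3)
for n,s,z,rr in(("red",-.087,.111,.02),("blue",-.029,.111,.02),("salt",.029,.094,.017),("saltbody",.029,.076,.022)):
    X=np.array((*(A+u*s),z)); b=proj(X,p); r=abs(proj(X+[0,rr,0],p)[0]-b[0]); x,y=int(b[0])-35,max(0,int(b[1])-35)
    c=cv2.HoughCircles(g[y:y+70,x:x+70],cv2.HOUGH_GRADIENT,1,6,param1=80,param2=8,minRadius=int(r*.85),maxRadius=int(r*1.15)+1)
    print(n,b.round(1),"r",r.round(1))
    for q in ([] if c is None else c[0][:3]+[x,y,0]):
        w=onz("wrist",q[:2],z,p)[:2]-A; print("  ",q.round(1),"along",(w@u).round(4),"across",(w@[.0848,.9964]).round(4))
b=proj((*(A+u*.029),.09),p).astype(int)
m=rows(im,0,0)
for v in range(b[1]-30,b[1]+34,6): print(v,''.join('#' if t else '.' for t in m[v,b[0]-45:b[0]+45:2]),g[v,b[0]-24:b[0]+25:6].tolist())
```

```text
C [0.51735672 0.03322104]
79.7 lx -0.018883618477126895 z 0.21526579736928406
80.3 lx -0.020055779107622487 z 0.21075678246978594
80.9 lx -0.021502663362366854 z 0.20550054763380116
(array([ 0.47771267, -0.19813629,  0.2829483 ]), array([ 3.14120682e+00,  3.40360908e-04, -7.31072617e-02]))
red [314.3 219.6] r 17.7
   [314.5 214.5  16. ] along -0.0809 across -0.0002
   [314.5 220.5  16. ] along -0.0881 across -0.0002
   [321.5 213.5  20.4] along -0.0796 across -0.008
blue [314.6 168.8] r 18.6
   [315.5 171.5  18. ] along -0.032 across -0.001
   [307.5 157.5  20.3] along -0.017 across 0.0075
   [321.5 163.5  18.1] along -0.0232 across -0.0073
salt [315.2 111.9] r 15.9
   [315.5 114.5  17.1] along 0.0263 across -0.0003
   [309.5 122.5  17.2] along 0.018 across 0.0061
   [323.5 113.5  16.9] along 0.0274 across -0.0089
saltbody [315.5 111.6] r 19.5
   [309.5 112.5  22.4] along 0.0279 across 0.0068
   [316.5 114.5  16.9] along 0.0259 across -0.0011
   [313.5 121.5  22.4] along 0.0182 across 0.0022
81 .........#############################....... [98, 56, 57, 58, 55, 58, 65, 62, 49]
87 ....
[... 181 characters left out ...]
#####...........########........ [71, 54, 58, 86, 104, 100, 62, 53, 50]
105 ..........######...............######........ [69, 51, 87, 101, 138, 143, 130, 56, 61]
111 ..........#####.................#####........ [67, 51, 96, 130, 140, 144, 154, 84, 62]
117 ..........#####.................#####........ [67, 55, 92, 135, 155, 167, 165, 93, 59]
123 ..........######...............######........ [69, 54, 75, 117, 149, 155, 141, 57, 64]
129 ..........#########..........########........ [101, 54, 58, 68, 88, 109, 57, 55, 69]
135 ..........###########################........ [101, 67, 76, 69, 66, 64, 54, 47, 82]
141 ..........##########################......... [101, 56, 58, 60, 56, 60, 58, 57, 90]
```

Jars and shaker sit centred in their pockets. One last check on the clamp angle, using the oblique frames where it shows best.

Run:
```python
from h import *
P={"w5":((0.46857769,0.02513767,0.26893597),(-3.14121188,4.51e-4,-0.171126)),"w7":((0.51740708,0.03118084,0.26227078),(3.14099323,6.25e-4,2.18547876)),
"w8":((0.46061181,-0.27951325,0.29415016),(-3.14091035,-5.4e-5,-0.07667)),"w16":((0.47771267,-0.19813629,0.2829483),(3.14120682,3.4e-4,-0.07310726))}
C=np.array([.519,.031]);y=np.radians(80.2);lx=np.array([np.cos(y),np.sin(y)]);ly=np.array([-np.sin(y),np.cos(y)])
for n,(a,b) in P.items():
    p=(np.array(a),np.array(b)); im=cv2.imread(f"pics/{n}.png"); h=cv2.cvtColor(im,cv2.COLOR_BGR2HSV)
    o=cv2.inRange(h,(8,190,150),(17,255,255)); o[260:]=0
    pv=proj((*(C+.045*ly),.147),p)
    N,l,st,ct=cv2.connectedComponentsWithStats(o); best=max(range(1,N),key=lambda i:st[i,4]); 
    ys,xs=np.nonzero(l==best); pts=np.c_[xs,ys]; far=pts[np.argsort(np.hypot(*(pts-pv).T))[-12:]].mean(0)
    mm=cv2.morphologyEx((l==best).astype(np.uint8),cv2.MORPH_OPEN,cv2.getStructuringElement(cv2.MORPH_ELLIPSE,(9,9))); bc=np.argwhere(mm)[:,::-1].mean(0) if mm.any() else None
    print(n,"box",st[best],"pivot",pv.round(1),"far",far.round(1),"ball",bc,
      [ (t,proj((*(C+.045*ly-.048*np.cos(t)*lx),.147-.048*np.sin(t)),p).round(1).tolist()) for t in(0,.17,.3)],"knob",proj((*C,.183),p).round(1))
```

```text
w5 box [318 179  44  17 369] pivot [306.6 188.8] far [360.3 184.5] ball [350.48958333 185.78645833] [(0, [358.9, 188.8]), (0.17, [357.2, 186.6]), (0.3, [354.9, 185.0])] knob [303.3 144. ]
w7 box [250 166  30  34 351] pivot [286.9 160.7] far [251.8 196.7] ball [257.47928994 191.38461538] [(0, [250.6, 198.1]), (0.17, [253.1, 195.0]), (0.3, [255.5, 192.2])] knob [323.7 208.8]
w8 box [ 18 191  55  12 377] pivot [  7.9 195.7] far [ 71.2 197. ] ball [ 65.45454545 195.80681818] [(0, [56.2, 200.0]), (0.17, [62.1, 197.6]), (0.3, [65.4, 195.9])] knob [-45.3 157.3]
w16 box [ 93 204  53  12 372] pivot [ 82.8 208.7] far [144.2 208.5] ball [139.  208.5] [(0, [132.1, 213.2]), (0.17, [136.2, 210.4]), (0.3, [138.3, 208.3])] knob [ 42.4 171.6]
```

Both oblique views put the ball at the 0.3 rad tight position to within a pixel, including w16, taken after the press. Handing in.

```bash
python3 -c "
from rig import job; print(job.job_done())"
```

```text
the job is handed in; nothing more can be done
None
```

I handed the job in after 37 s of the 210 s allowed, but the judge returned no result: collar aligned, clamp tight, tabs snapped down, plunger pressed, and blue jar, brown-lidded cream-disc jar (taken as red_jar; no red seen on its label) and salt shaker in their own pockets.

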